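# Tighten the water filter's hex cap and flush it

## Task

The hex cap of the water filter is loose. Roll the red thumbwheel of the adjustable wrench that sits on it until both jaws just fit the cap, then swing the wrench by its handle clockwise until the cap comes up firm against its stop. Finally flush the filter: push the valve's spring lever well over towards its blue end, hold it there for about two seconds, let it spring back upright, and leave the containers, tongs and spatula where they are.

Things in the scene. Friction and masses are not known exactly. Their poses are not given: they have to be found in the camera images.
- nut_top (a point): centre of the top of the brass hex cap: 40 mm across flats, 36 mm high, on a dark face (130 x 150 mm) that slopes 30 degrees down towards the robot. z axis: the cap's turning axis, up out of the face, so leaning 30 degrees to the robot. The face lies 52 mm below this point along z; behind it lies a white filter cartridge 84 mm thick
- wheel (a point): centre, half-way up, of the wrench's red ribbed thumbwheel (worm), 44 mm across, 30 mm high, 11 mm above the wrench's neck, 68 mm from the cap's axis. z axis: its own axis, parallel to the cap's (leans 30 degrees to the robot). Grip it round any diameter, tool along its axis. Clockwise from above closes both jaws, each 3.5 mm per radian; takes 0.15 N m, stays where left
- handle (a point): middle of the wrench's black handle, a bar 18 x 18 mm, 75 mm long, 135 mm from the cap's axis. y axis: along the bar towards the cap's axis; z: parallel to that axis; x: across the bar. The wrench (195 mm) turns only about the cap's axis, cannot come off, and slips round the cap while the jaws are open. Tightening (clockwise from above) brings the handle towards the robot
- worm (a joint): turn of the thumbwheel, rad: 0 when both jaws touch the cap's flats, larger when open (the play between jaws and cap is 7 mm per radian; starts between 0.95 and 1.6; it slips above about 0.9). Falls as it is turned clockwise seen from above
- nut (a joint): turn of the hex cap, rad: 0 at the start, grows clockwise, firm stop at 0.55 (about 32 degrees). It needs about 0.4 N m, the wrench itself 0.3 N m more (5 to 6 N at the handle)
- lever (a joint): angle of the valve lever, rad: 0 upright (a spring centres it, 0.5 N m per radian), positive towards the blue end, stops at +-0.6
- lever_ball (a point): black ball, 32 mm across, on top of the valve's lever, this point at its centre, 100 mm above the lever's pivot and 162 mm above the counter when upright; the lever is a steel rod 12 mm thick, on a steel block 75 x 75 x 62 mm
- blue_end (a point): centre of the end face of the blue stub on the valve block; it lies 57 mm sideways of the pivot, 28 mm above the counter. Its y axis is the level direction in which the lever must be pushed (from the lever towards the blue end); the other stub is grey
- box_low_c (a point): lower of two stacked clear containers with snap lids, 158 x 118 x 68 mm, at its centre; leave alone
- box_high_c (a point): upper container, same size, at its centre; leave alone
- tongs: steel tongs lying flat, 190 mm long, along their x axis, 10 mm high, origin at the middle underneath; leave alone
- spatula: black spatula lying flat along its x axis, about 250 mm long; leave alone

How it is judged (in metres and radians):
On the way, in this order (a step that is already met when the one before it is completed fails the run):
1. the jaws just fit the cap (play about 2 mm or less) while the cap has not been turned (value of joint worm below 0.3 rad and value of joint nut below 0.1 rad), for 0.2 s.
2. the cap is turned up firm (0.48 rad or more) with the jaws still fitting (value of joint nut above 0.48 rad and value of joint worm below 0.4 rad), for 0.2 s.
3. the lever is held well over (0.4 rad or more) towards the blue end for a second (value of joint lever above 0.4 rad), for 1 s.
At the end, for the whole second after the job is handed in: The hex cap is at least 0.48 rad clockwise (stop at 0.55), the jaws still fit it (less than 3 mm play) and the lever is back upright within 0.06 rad (all of step 2 and value of joint lever between -0.06 and 0.06 rad); the robot touches nothing.
It fails at once if the cap is turned with ill-fitting jaws (more than 3.5 mm play) (value of joint nut above 0.1 rad and value of joint worm above 0.5 rad).
It fails at once if the filter is flushed before the cap is tight (value of joint lever above 0.3 rad and value of joint nut below 0.45 rad).
It fails at once if the lever is pushed to the grey side (value of joint lever below -0.3 rad).
It fails at once if a container is moved more than 2 cm, or the tongs or spatula more than 3 cm (distance of any of box_low_c, box_high_c from where it was at the start of the episode above 0.02 m or distance of any of tongs, spatula from where it was at the start of the episode above 0.03 m).
It also fails if it takes over 72 s, if anything falls off the work surface, if the arm or the gripper's body presses on something with over 40 N, if the wrist force passes 120 N, or if a joint passes its speed limit or range.

## Robot

A 6-joint arm with a two-finger parallel gripper is mounted at the origin on the work surface. World frame = base frame: x ahead of the robot, y to its left, z up, the work surface at z = 0. Lengths are in mm, angles in rad, forces in N, time in s.
With the tool pointing down it reaches from about 350 to 875 mm from the base axis. Payload 4.2 kg.
Tool frame: the origin (TCP) lies between the finger pads; the fingertips stand 25 mm ahead of it and the grasp point (between the pads) lies 6 mm ahead of it; z points along the fingers, y is the line along which they close (so a half turn about z gives the same grasp; the last joint's range is limited). The gripper opens to 85 mm and grips with 20 to 120 N. Pads are 22 mm wide; open, the fingers measure 114 mm over their backs; the gripper's body (76 mm by 85 mm) begins 54 mm behind the grasp point. The pads swing forward as they close: fully open they stand 13 mm farther back than shut.
Start: joints at [-0.845, 0.385, 0.008, 0, -1.194, -0.259], TCP at [281.281, -558.104, 256.312] pointing down, gripper open.
Joint ranges: [-3.14, 3.14], [-1.21, 2.06], [-1.07, 1.41], [-3.16, 2.05], [-2.99, -0.16], [-3.1, 3.1]. Speed limits (rad/s): [2.79, 2.79, 3.14, 3.14, 3.14, 3.14].

## Interface

Orientations are given as a unit quaternion [x, y, z, w].
In Python, from bench import read_state, get_image, job_done gives the robot as it stands.
- The arm moves only by the tool play_rows, never from a script. Its argument "series" is a list of rows, each a list of 6 numbers: the shift along the world's x, y, z in mm, then the turn, a rotation vector about the world's x, y, z in units of 6 degrees (1.0 is 6 degrees). A call has 1 to 20 rows; each row shifts and turns the commanded pose from where the row before left it; what a row does not reach is not made up. A row lasts 1/12 s, in which the tool goes at most 41.7 mm and 7.16 degrees, less where a joint would pass 70% of its speed; a pose out of reach is approached as far as the arm can. A call is refused whole if a number of a shift passes 41.7 or a number of a turn 1, either way. A call with a gripper value outside its range is refused whole. "gripper" is the opening, from 0 (shut) to 1 (fully open), set as the call begins (left out, the last holds). The fingers move at their own pace and stop on an object; the grip force is fixed at half the most. Time passes only in rows, so rows that do not move let the fingers close. It gives the time, the measured TCP pose, the force, the opening and the grip force at its end, in the units of the state.
- read_state(): the state, without advancing time (a new reading comes with each control period).
- get_image(name): name is "side" or "top"; returns a dict with "image" (384x512x3 uint8, red, green, blue), "fx", "fy", "cx", "cy" (pixels), "eye" and "rotation" of the camera in the world. Camera axes: x right, y down, z forward; pixel columns grow to the right and rows downward; lengths in mm; the calibration is good to about 2 mm. A picture is of the moment at which its call begins. There is no depth.
- job_done(): hands the job in; it is judged then, once.
The state is a dict: "clock": time; "joints": joint angles; "joint_vel": joint speeds; "joint_efforts": joint torques, N m; "position": TCP position; "ee_rot": TCP orientation; "contact_force": force on the tool from outside, world axes, zero at the start; "wrist_torque": the same for the moment, N m; "gripper_width": finger opening in mm; "grasp_force": force on a finger pad.
Only numpy, scipy, OpenCV 4.12 (cv2) and the standard library are available. Lean on these libraries where they do the work, as an engineer would, in place of code of your own. Each camera call takes 0.05 s, during which the arm holds its last target. There are 200 camera calls.

## Working session

There is one attempt and no reset: what is moved stays moved. The work goes in short steps, Python scripts to look and compute and a tool call to move; the robot and the scene stay as the last step left them, time stands still between calls to the robot, and variables do not carry over. Pictures are saved under pics/ and viewed, at most 10 in all, crops included, and the job is handed in when it is done.

Besides the shell and the picture viewer there is one more tool, called after ">>>" by a JSON object that holds its "fn" and its "kwargs", one argument or row to a line. play_rows: Moves the arm, as the interface text tells. Its arguments: {"type":"object","properties":{"series":{"type":"array","items":{"type":"array","items":{"type":"number"}}},"gripper":{"type":"number"}},"required":["series"]}

```bash
mkdir -p pics; cat > h.py <<'E'
import numpy as np, cv2
from bench import read_state, get_image, job_done
def snap(n,f):
    d=get_image(n); cv2.imwrite(f'pics/{f}.png',cv2.cvtColor(d['image'],cv2.COLOR_RGB2BGR)); return d
def ray(d,u,v):
    r=np.array(d['rotation']).reshape(3,3)@np.array([(u-d['cx'])/d['fx'],(v-d['cy'])/d['fy'],1.]); return np.array(d['eye']),r/np.linalg.norm(r)
def onz(d,u,v,z):
    e,r=ray(d,u,v); return e+r*(z-e[2])/r[2]
def tri(d1,p1,d2,p2):
    e1,r1=ray(d1,*p1); e2,r2=ray(d2,*p2)
    s=np.linalg.lstsq(np.array([r1,-r2]).T,e2-e1,rcond=None)[0]
    a=e1+s[0]*r1; b=e2+s[1]*r2
    return (a+b)/2, np.linalg.norm(a-b)
def proj(d,p):
    c=np.array(d['rotation']).reshape(3,3).T@(np.array(p)-np.array(d['eye'])); return [d['fx']*c[0]/c[2]+d['cx'],d['fy']*c[1]/c[2]+d['cy']]
def blobs(im,name):
    h=cv2.cvtColor(im,cv2.COLOR_RGB2HSV)
    m={'red':cv2.inRange(h,(0,140,60),(8,255,255))|cv2.inRange(h,(172,140,60),(180,255,255)),
       'blue':cv2.inRange(h,(100,120,50),(130,255,255)),'brass':cv2.inRange(h,(15,90,60),(32,255,255))}[name]
    n,l,s,c=cv2.connectedComponentsWithStats(m)
    return [(c[i].round(1).tolist(),s[i].tolist()) for i in range(1,n) if s[i][4]>15]
E
python3 - <<'E'
from h import *
np.set_printoptions(precision=3,suppress=True)
for n in('side','top'):
    d=snap(n,n+'0'); print(n,d['eye'],np.array(d['rotation']).tolist(),d['fx'],d['cx'],d['cy'])
    for c in('red','blue','brass'): print(c,blobs(d['image'],c))
print(read_state())
E
```

```text
side [188.224 816.951 730.705] [-0.18379777159427124, 0.8615939099051325, -0.4649650243979216, 0.08764610463680957] 419.0769067825711 261.2190998614303 184.25677040864645
red [([237.5, 186.1], [230, 179, 18, 17, 146])]
blue [([257.1, 188.5], [253, 183, 10, 12, 91]), ([169.3, 251.4], [153, 236, 33, 32, 804])]
brass [([180.2, 124.1], [141, 96, 82, 62, 642]), ([133.0, 155.4], [121, 145, 21, 19, 128]), ([143.4, 155.6], [142, 152, 4, 8, 18]), ([117.2, 164.1], [114, 162, 8, 5, 18]), ([100.3, 182.4], [82, 169, 38, 31, 279]), ([82.8, 192.5], [77, 191, 11, 5, 21]), ([76.4, 199.0], [67, 194, 19, 11, 76]), ([44.6, 221.6], [14, 202, 59, 40, 511]), ([228.8, 215.3], [220, 206, 20, 23, 274]), ([14.7, 243.6], [0, 237, 32, 15, 135]), ([4.4, 252.8], [2, 249, 5, 7, 17]), ([5.2, 260.0], [1, 258, 9, 5, 20])]
top [ 514.167  -13.598 1061.905] [-0.702010550619388, 0.7117864103744371, -0.015265100878844851, 0.01755760577344582] 355.1916315581663 256.38129051430667 194.30045668293414
red [([228.7, 190.4], [221, 181, 17, 19, 207])]
blue [([172.8, 157.9], [169, 146, 10, 25, 129]), ([297.8, 181.9], [294, 178, 8, 9, 52])]
brass [([231.9, 19.9], [0, 0, 512, 45, 18336]), ([205.8, 195.3], [198, 186, 16, 19, 245])]
{'clock': 0.1, 'joints': array([-0.845,  0.386,  0.007, -0.   , -1.194, -0.259]), 'joint_vel': array([ 0.   , -0.002,  0.002,  0.001, -0.002, -0.001]), 'joint_efforts': array([ -0.001, -39.332,  18.893,   4.198,  -0.003,  -0.   ]), 'position': array([ 281.043, -557.724,  255.323]), 'ee_rot': array([-0.231,  0.973,  0.001, -0.   ]), 'contact_force': array([ 0.083,  0.407, -0.222]), 'wrist_torque': array([ 0.025,  0.03 , -0.031]), 'grasp_force': 0.0, 'gripper_width': 85.14608551477201}
```

View pics/side0.png

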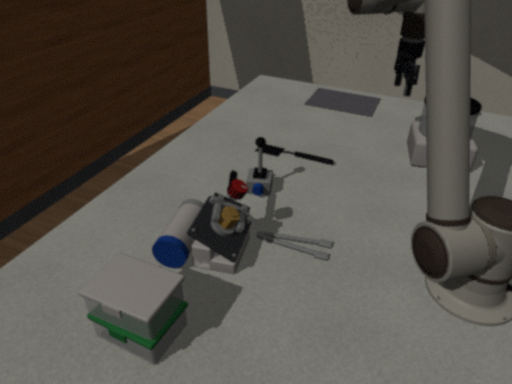

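View pics/top0.png

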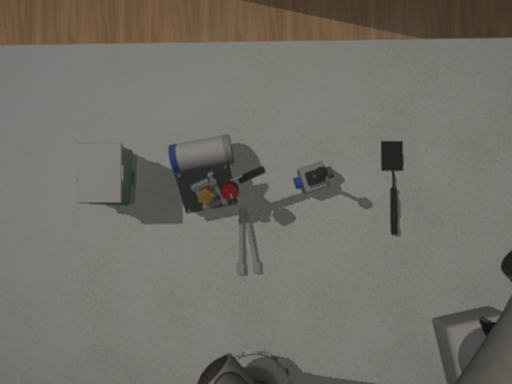

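```bash
sed -i "s/np.array(d\['rotation'\]).reshape(3,3)/Rn.from_quat(d['rotation']).as_matrix()/; s/^import numpy as np, cv2/import numpy as np, cv2\nfrom scipy.spatial.transform import Rotation as Rn/" h.py
python3 - <<'E'
from h import *
np.set_printoptions(precision=1,suppress=True)
s=get_image('side');t=get_image('top')
print('nut',tri(s,(228.8,215.3),t,(205.8,195.3)))
print('wheel',tri(s,(237.5,186.1),t,(228.7,190.4)))
print('blue',tri(s,(257.1,188.5),t,(297.8,181.9)))
print('tcp',proj(s,read_state()['position']),proj(t,read_state()['position']))
a=cv2.resize(s['image'][130:290,140:290],None,fx=3.7,fy=3.7,interpolation=cv2.INTER_CUBIC)[:590]
b=cv2.resize(t['image'][125:225,160:345],None,fx=4.3,fy=4.3,interpolation=cv2.INTER_CUBIC)
g=lambda x:np.clip((x/255.)**.6*255,0,255).astype(np.uint8)[...,::-1]
cv2.imwrite('pics/sc.png',g(a));cv2.imwrite('pics/tc.png',g(b))
E
```

```text
nut (array([558.1, 123.7, 122.4]), np.float64(2.386772500321887))
wheel (array([567.2,  59.2, 163.7]), np.float64(0.9928604102501507))
blue (array([ 597.3, -131.2,   31.2]), np.float64(1.6379518269155362))
tcp [np.float64(401.837195538734), np.float64(86.93174822904862)] [np.float64(502.8649123103215), np.float64(311.9156169342479)]
```

View pics/sc.png

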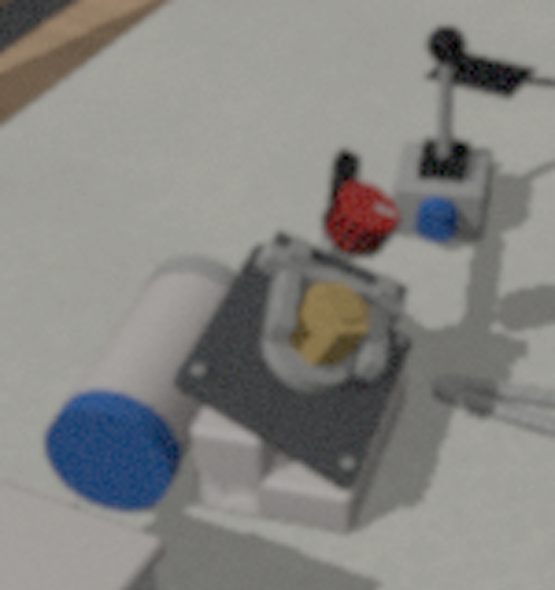

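View pics/tc.png

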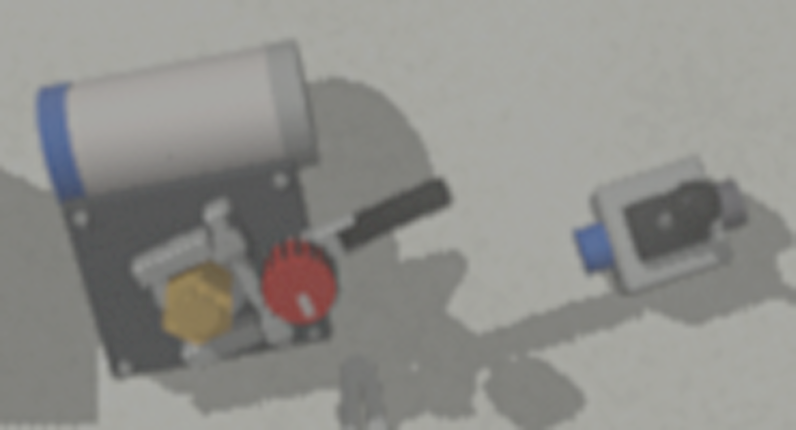

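The pictures show the brass cap at side (229,215) / top (206,195) and the red wheel at side (237,186) / top (229,190). The handle runs to about top (264,168), the lever ball is at side (260,142), and the blue stub is at top (298,182). The cap-to-wheel vector checks out: 68 mm in the plane, with a 30° lean and about 10.8° yaw.

```bash
cat > geo.py <<'E'
from h import *
yaw=np.radians(10.8); c,s=np.cos(yaw),np.sin(yaw)
n=np.array([-.5*c,-.5*s,.866]); e1=np.array([s,-c,0]); e2=np.cross(n,e1); 
if e2[2]<0: e2=-e2
wheel=np.array([567.2,59.2,163.7])
def tool(th):  # tool z=-n, y = cos th*e2 + sin th*e1
    y=np.cos(th)*e2+np.sin(th)*e1; z=-n; return Rn.from_matrix(np.array([np.cross(y,z),y,z]).T)
def todo(p,R):
    st=read_state(); q=Rn.from_quat(st['ee_rot'])
    return (p-st['position']).round(1), (np.degrees((R*q.inv()).as_rotvec())/6).round(2)
E
python3 - <<'E'
from geo import *
np.set_printoptions(precision=2,suppress=True)
s=get_image('side');t=get_image('top')
P=lambda a,b:(140+a/3.7,130+b/3.7); Q=lambda a,b:(160+a/4.3,125+b/4.3)
# face corners: side crop lower (345,485), right (410,340); left(180,382); top (280,238)
print('face low-left',tri(s,P(345,485),t,Q(115,375)),'low-right',tri(s,P(410,342),t,Q(330,335)),'upper-right',tri(s,P(280,238),t,Q(300,165)),'upper-left',tri(s,P(178,382),t,Q(65,200)))
print('handle end',tri(s,P(346,160),t,Q(442,192)))
print('ball',tri(s,P(446,45),t,Q(703,203)))
print('exp ball',proj(s,[614,-186,162]),proj(t,[614,-186,162]),P(446,45),Q(703,203))
nut=wheel-37*n-68*np.array([.403,-.904,.133]); print(n,e1,e2,'nut',nut,'handle mid top ray at z:',[onz(t,*Q(395,212),z) for z in(130,145,160)])
st=read_state();p0=wheel+100*n
for th in(0,.8,-.8): print(th,todo(p0,tool(th)),todo(p0,tool(th+np.pi)))
E
```

```text
face low-left (array([514.45, 189.06,  49.74]), np.float64(3.352315666896103)) low-right (array([537.53,  45.63,  51.19]), np.float64(0.2879859243963322)) upper-right (array([636.98,  56.98, 118.16]), np.float64(10.269129380066714)) upper-left (array([622.  , 206.9 , 108.92]), np.float64(2.2366115374677644))
handle end (array([622.18, -28.27, 136.28]), np.float64(1.4139560252044514))
ball (array([ 611.02, -182.58,  158.73]), np.float64(1.8121609695267786))
exp ball [np.float64(260.4029609723387), np.float64(140.47996974060896)] [np.float64(324.9044299708028), np.float64(170.55503857327417)] (260.5405405405405, 142.16216216216216) (323.48837209302326, 172.2093023255814)
[-0.49 -0.09  0.87] [ 0.19 -0.98  0.  ] [0.85 0.16 0.5 ] nut [557.97 124.14 122.61] handle mid top ray at z: [array([610.36,   0.31, 130.  ]), array([608.81,   0.08, 145.  ]), array([607.27,  -0.14, 160.  ])]
0 (array([236.9, 607.8,  -5.7]), array([  5.17,  -2.55, -17.2 ])) (array([236.9, 607.8,  -5.7]), array([-2.37, -4.81, 12.04]))
0.8 (array([236.9, 607.8,  -5.7]), array([  6.76,  -0.39, -24.54])) (array([236.9, 607.8,  -5.7]), array([-0.3 , -5.05,  4.59]))
-0.8 (array([236.9, 607.8,  -5.7]), array([ 3.42, -3.96, -9.78])) (array([236.9, 607.8,  -5.7]), array([-4.55, -3.95, 19.45]))
```

>>> {"fn": "play_rows", "kwargs": {
  "series": [
    [9.5,24.3,1,-0.18,-0.16,0.78],
    [9.5,24.3,1,-0.18,-0.16,0.78],
    [9.5,24.3,1,-0.18,-0.16,0.78],
    [9.5,24.3,1,-0.18,-0.16,0.78],
    [9.5,24.3,1,-0.18,-0.16,0.78],
    [9.5,24.3,1,-0.18,-0.16,0.78],
    [9.5,24.3,1,-0.18,-0.16,0.78],
    [9.5,24.3,1,-0.18,-0.16,0.78],
    [9.5,24.3,1,-0.18,-0.16,0.78],
    [9.5,24.3,1,-0.18,-0.16,0.78],
    [9.5,24.3,0,-0.18,-0.16,0.78],
    [9.5,24.3,0,-0.18,-0.16,0.78],
    [9.5,24.3,0,-0.18,-0.16,0.78],
    [9.5,24.3,0,-0.18,-0.16,0.78],
    [9.5,24.3,0,-0.18,-0.16,0.78],
    [9.5,24.3,0,-0.18,-0.16,0.78],
    [9.5,24.3,0,-0.18,-0.16,0.78],
    [9.5,24.3,0,-0.18,-0.16,0.78],
    [9.5,24.3,0,-0.18,-0.16,0.78],
    [9.5,24.3,0,-0.18,-0.16,0.78]
  ],
  "gripper": 1
}}

```text
clock: 1.97
position: [471.4, -70.8, 266.6]
ee_rot: [0.854, -0.47, 0.197, -0.106]
contact_force: [0.6, -1.0, 0.3]
gripper_width: 85.5
grasp_force: 0.0
```

```bash
sed -i 's/10.8/9.9/' geo.py; python3 - <<'E'
from geo import *
np.set_printoptions(precision=2,suppress=True)
st=read_state(); print(st['joints'],st['position'],n,e1,e2); print(todo(wheel+80*n,tool(np.pi-.8)))
E
```

```text
[ 0.25 -0.08 -0.68  0.22 -0.54  0.15] [471.35 -70.78 266.64] [-0.49 -0.09  0.87] [ 0.17 -0.99  0.  ] [0.85 0.15 0.5 ]
(array([ 56.4, 123.1, -33.7]), array([-0.95, -0.78,  3.64]))
```

>>> {"fn": "play_rows", "kwargs": {
  "series": [
    [9.4,20.5,-5.6,-0.16,-0.13,0.61],
    [9.4,20.5,-5.6,-0.16,-0.13,0.61],
    [9.4,20.5,-5.6,-0.16,-0.13,0.61],
    [9.4,20.5,-5.6,-0.16,-0.13,0.61],
    [9.4,20.5,-5.6,-0.16,-0.13,0.61],
    [9.4,20.5,-5.6,-0.16,-0.13,0.61],
    [0,0,0,0,0,0]
  ]
}}

```text
clock: 2.55
position: [528.3, 52.9, 231.6]
ee_rot: [0.924, -0.283, 0.23, -0.117]
contact_force: [-0.4, 0.1, -0.6]
gripper_width: 85.6
grasp_force: 0.0
```

```bash
python3 - <<'E'
from geo import *
np.set_printoptions(precision=2,suppress=True)
s=get_image('side');t=get_image('top')
st=read_state(); print(st['joints']); print(todo(wheel,tool(np.pi-.8)))
for d in(s,t): print(blobs(d['image'],'red'),proj(d,st['position']))
g=lambda x:np.clip((x/255.)**.6*255,0,255).astype(np.uint8)[...,::-1]
a=cv2.resize(s['image'][100:260,160:310],None,fx=3.6,fy=3.6,interpolation=3)[:,:400*2]
b=cv2.resize(t['image'][130:230,170:290],None,fx=2.2*1,fy=2.2,interpolation=3)
c=np.zeros((576,800,3),np.uint8); c[:576,:540]=a[:576,:540]; c[:220,540:800]=b[:220,:260]
cv2.imwrite('pics/hover.png',g(c))
E
```

```text
[ 0.44  0.04 -0.77  0.5  -0.28  0.09]
(array([ 39.8,   8.2, -68.5]), array([ 0.01, -0.03,  0.03]))
[([236.9, 186.4], [228, 179, 20, 17, 159])] [np.float64(254.359420127328), np.float64(163.8878055198298)]
[([228.8, 190.5], [221, 181, 17, 19, 213])] [np.float64(229.9327527993088), np.float64(205.4990579388309)]
```

View pics/hover.png

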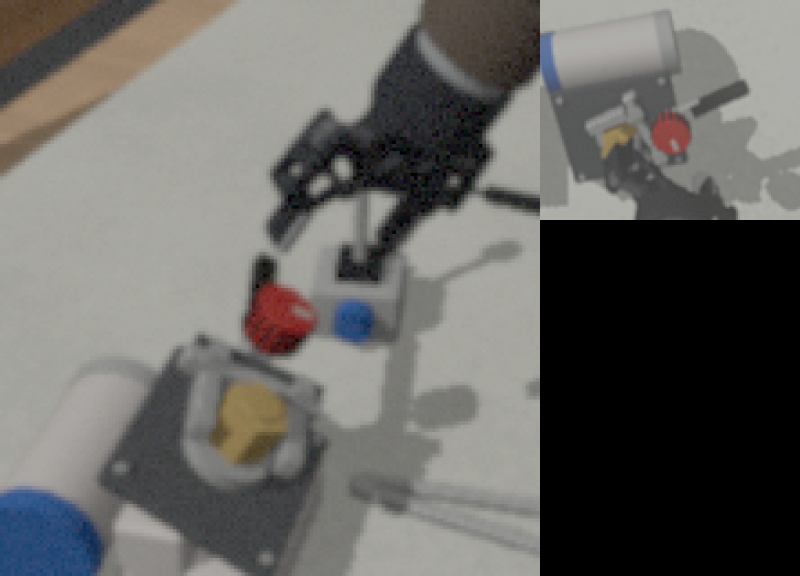

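The gripper hovers over the wheel on its axis, and its open fingers straddle it (hover crop: wheel at (280,318), fingers clear of it). Now down along the axis.

>>> {"fn": "play_rows", "kwargs": {
  "series": [
    [4.6,1,-7.9,0,0,0],
    [4.6,1,-7.9,0,0,0],
    [4.6,1,-7.9,0,0,0],
    [4.6,1,-7.9,0,0,0],
    [4.6,1,-7.9,0,0,0],
    [4.6,1,-7.9,0,0,0],
    [4.6,1,-7.9,0,0,0],
    [4.6,1,-7.9,0,0,0],
    [0,0,0,0,0,0],
    [0,0,0,0,0,0]
  ]
}}

```text
clock: 3.48
position: [569.0, 56.2, 185.3]
ee_rot: [0.926, -0.286, 0.217, -0.116]
contact_force: [0.1, 0.2, -0.3]
gripper_width: 85.6
grasp_force: 0.0
```

```bash
python3 - <<'E'
from geo import *
np.set_printoptions(precision=2,suppress=True)
st=read_state(); print(st['joints'],st['contact_force'],st['wrist_torque']); print(todo(wheel+6*n,tool(np.pi-.8)))
E
```

```text
[ 0.38  0.19 -0.76  0.58 -0.16  0.04] [ 0.09  0.15 -0.25] [-0.12  0.94  0.03]
(array([ -4.7,   2.5, -16.4]), array([-0.04, -0.27, -0.02]))
```

>>> {"fn": "play_rows", "kwargs": {
  "series": [
    [-1.5,0.6,0,-0.05,0.1,0],
    [-1.5,0.6,0,-0.05,0.1,0],
    [-1.5,0.6,-2,-0.05,0.1,0],
    [-1.3,0.5,-2,0,0,0],
    [0,0,-3,0,0,0],
    [0,0,-3,0,0,0],
    [0,0,-3.5,0,0,0],
    [0,0,0,0,0,0],
    [0,0,0,0,0,0]
  ]
}}

```text
clock: 4.23
position: [562.0, 57.8, 171.4]
ee_rot: [0.931, -0.286, 0.204, -0.104]
contact_force: [-0.5, 0.0, -0.3]
gripper_width: 85.6
grasp_force: 0.0
```

```bash
cat >> geo.py <<'E'
tl=np.radians(3.5)
def tool2(th): return Rn.from_rotvec(-e1*tl)*tool(th)
def off():
    st=read_state(); R=Rn.from_quat(st['ee_rot']).as_matrix(); d=st['position']+6*R[:,2]-wheel
    print('joints',st['joints'].round(2),'grasp-wheel e1,e2,n',(d@e1).round(1),(d@e2).round(1),(d@n).round(1),'tilt',np.degrees(np.arccos(-R[:,2]@n)).round(1),'th',np.arctan2(R[:,1]@e1,R[:,1]@e2).round(3),'F',st['contact_force'].round(1),'M.n',(st['wrist_torque']@n).round(3),st['wrist_torque'].round(2),'w',round(st['gripper_width'],1),round(st['grasp_force'],1))
E
python3 - <<'E'
from geo import *
np.set_printoptions(precision=2,suppress=True)
off(); print(todo(wheel-9*tool2(0).as_matrix()[:,2],tool2(np.pi-.8)))
E
```

```text
joints [ 0.39  0.2  -0.77  0.58 -0.18  0.03] grasp-wheel e1,e2,n 0.4 -1.2 3.3 tilt 3.5 th 2.338 F [-0.5  0.  -0.3] M.n 0.005 [-0.15  0.88  0.01] w 85.6 0.0
(array([1.3, 0.7, 0.4]), array([ 0.01, -0.  , -0.02]))
```

>>> {"fn": "play_rows", "kwargs": {
  "series": [
    [0.6,0.3,0,0,0,0],
    [0.6,0.3,0,0,0,0],
    [0,0,0,0,0,0],
    [0,0,0,0,0,0],
    [0,0,0,0,0,0],
    [0,0,0,0,0,0],
    [0,0,0,0,0,0],
    [0,0,0,0,0,0],
    [0,0,0,0,0,0],
    [0,0,0,0,0,0],
    [0,0,0,0,0,0],
    [0,0,0,0,0,0]
  ],
  "gripper": 0
}}

```text
clock: 5.23
position: [561.9, 56.4, 171.3]
ee_rot: [0.93, -0.287, 0.203, -0.102]
contact_force: [-6.3, -6.1, 5.9]
gripper_width: 41.8
grasp_force: 59.4
```

```bash
python3 -c "
from geo import *
off(); print(blobs(get_image('side')['image'],'red'),blobs(get_image('top')['image'],'red'))"
```

```text
joints [ 0.39  0.2  -0.77  0.58 -0.18  0.04] grasp-wheel e1,e2,n 1.9 -1.5 3.4 tilt 3.7 th 2.34 F [-6.3 -6.1  5.9] M.n 0.138 [-1.5   1.64 -0.53] w 41.8 59.4
[([240.4, 187.4], [234, 180, 13, 15, 79])] [([231.2, 188.5], [225, 181, 13, 16, 119])]
```

>>> {"fn": "play_rows", "kwargs": {
  "series": [
    [0,0,0,0.22,0.04,-0.45],
    [0,0,0,0.22,0.04,-0.45],
    [0,0,0,0.22,0.04,-0.45],
    [0,0,0,0.22,0.04,-0.45],
    [0,0,0,0.22,0.04,-0.45],
    [0,0,0,0.22,0.04,-0.45],
    [0,0,0,0.22,0.04,-0.45],
    [0,0,0,0.22,0.04,-0.45],
    [0,0,0,0,0,0]
  ]
}}

```text
clock: 6.08
position: [562.0, 56.4, 171.3]
ee_rot: [0.849, -0.476, 0.177, -0.142]
contact_force: [-5.1, -7.0, 5.5]
gripper_width: 42.0
grasp_force: 59.9
```

```bash
python3 -c "
from geo import *
off(); print(blobs(get_image('side')['image'],'red'),blobs(get_image('top')['image'],'red'))"
```

```text
joints [ 0.39  0.2  -0.76  0.57 -0.18 -0.38] grasp-wheel e1,e2,n 1.9 -1.5 3.4 tilt 3.8 th 2.764 F [-5.1 -7.   5.5] M.n 0.038 [-1.34  1.23 -0.6 ] w 42.0 59.9
[([238.4, 186.6], [230, 180, 17, 15, 123])] [([233.4, 189.4], [229, 184, 9, 13, 64])]
```

>>> {"fn": "play_rows", "kwargs": {
  "series": [
    [0,0,0,0.22,0.04,-0.45],
    [0,0,0,0.22,0.04,-0.45],
    [0,0,0,0.22,0.04,-0.45],
    [0,0,0,0.22,0.04,-0.45],
    [0,0,0,0.22,0.04,-0.45],
    [0,0,0,0.22,0.04,-0.45],
    [0,0,0,0,0,0]
  ]
}}

```text
clock: 6.77
position: [562.1, 56.5, 171.4]
ee_rot: [0.764, -0.604, 0.152, -0.168]
contact_force: [-4.4, -7.6, 5.0]
gripper_width: 41.9
grasp_force: 60.1
```

```bash
python3 -c "
from geo import *
off()"
```

```text
joints [ 0.39  0.2  -0.76  0.56 -0.19 -0.69] grasp-wheel e1,e2,n 1.8 -1.3 3.5 tilt 3.8 th 3.08 F [-4.4 -7.6  5. ] M.n 0.038 [-1.45  1.03 -0.68] w 41.9 60.1
```

```bash
cat >> geo.py <<'E'
def mt():
    st=read_state(); R=Rn.from_quat(st['ee_rot']).as_matrix(); print('M.T',(st['wrist_torque']@R[:,2]).round(3),'jeff6',st['joint_efforts'].round(2)); off()
E
python3 -c "
from geo import *
mt()
t=get_image('top');s=get_image('side')
g=lambda x:np.clip((x/255.)**.5*255,0,255).astype(np.uint8)[...,::-1]
c=np.zeros((480,800,3),np.uint8)
c[:,:400]=cv2.resize(t['image'][150:230,185:252],(400,480),interpolation=3)
c[:,400:]=cv2.resize(s['image'][165:250,190:260],(400,480),interpolation=3)
cv2.imwrite('pics/grip.png',g(c))"
```

```text
M.T 0.052 jeff6 [  3.69 -21.85  15.75   3.1    1.85  -0.13]
joints [ 0.39  0.2  -0.76  0.56 -0.19 -0.69] grasp-wheel e1,e2,n 1.8 -1.3 3.5 tilt 3.8 th 3.08 F [-4.4 -7.6  5. ] M.n 0.038 [-1.45  1.03 -0.68] w 41.9 60.1
```

View pics/grip.png

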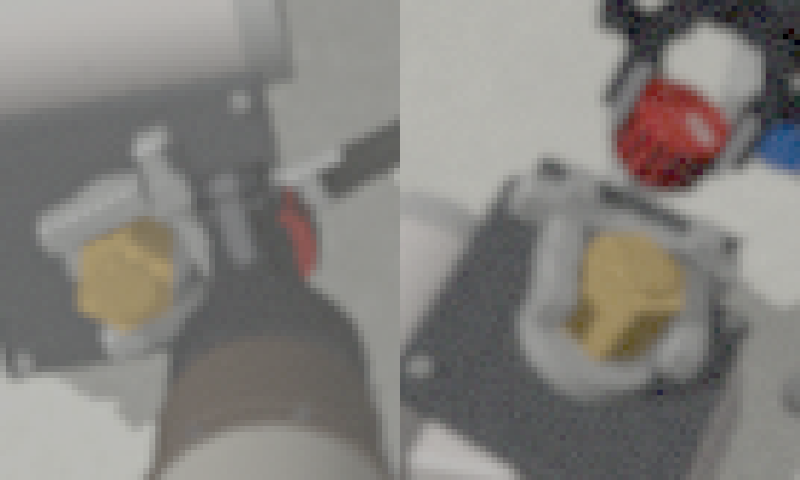

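The wheel is held square between the pads (side crop, red at (670,135)), but its white mark at (705,130) may not have moved. I'll check this numerically against the earlier picture.

```bash
python3 - <<'E'
from geo import *
s=get_image('side')
old=cv2.cvtColor(cv2.imread('pics/side0.png'),cv2.COLOR_BGR2RGB)
for im in(old,s['image']):
    print(im[178:200,229:250,1])   # green: white mark stands out in red
for a in(0,.4,.74):
    p=wheel+15*n+14*(-e2*np.cos(a)-e1*np.sin(a)); print(a,np.round(proj(s,p),1))
mt()
E
```

```text
[[ 63  27   5  12   7   9  19  44  75  94 102 105 111 113 116 114 114 106
   95  92  90]
 [ 55  24   7   4  10   9  13  25  44  62  76  86  98 108 110 116 112 105
   97  91  92]
 [ 53  12  11  11  13  14  14  18  19  30  37  51  66  86 101 109 107  98
   93  91  94]
 [ 51  22   7  14  10  15  18  13   8  18  15  25  32  54  78  99 101  94
   83  82  86]
 [ 47  11  14  14  15  15  10  15  14  12   9  14  15  30  50  74  89  81
   76  73  73]
 [ 39   7  12   8  16  18   7  10  10  12   8  19  15  17  28  47  62  68
   67  68  67]
 [ 36   9  10  10  14  12  13  14  15  10  13  16  24  27  24  24  39  52
   63  67  66]
 [ 24  18   9   8  12  17  18  11  16  14  18  21  37  49  46  36  32  43
   58  65  66]
 [ 23   2   7  14   6  16  16  12  13   8  16  25  45  62  63  59  47  47
   52  60  63]
 [  7   6  11  15  12  15  19   9  15  13  14  14  26  44  53  63  63  51
   42  54  65]
 [ 10   6  17  12   6  15  11  15   9  18  17  16  13  16  26  38  44  43
   36  51  62]
 [ 17  15   9   9  11   5  12  15  10  18  16  15  16  11  16  17  24  23
   29  48  57]
 [ 11  12   8  12   9  15   8  1
[... 2387 characters left out ...]
 9   6   6  11   6   3   4   8   5   0  13  30  51  62  82
   91  85  87]
 [ 70  43  25  11   8   7   9   2   5   9   1  13  15  34  63  86  92 106
  119 122 118]
 [ 67  50  35  25  22  15  12  13   7  16   8  12  38  67  99 117 123 123
  127 129 128]
 [ 54  51  46  45  45  36  31  34  30  31  38  50  73  99 120 129 128 127
  128 126 128]
 [ 29  35  42  53  59  59  65  69  69  75  81  92 108 121 128 130 127 128
  128 128 127]]
0 [245.5 185.2]
0.4 [244.5 186.2]
0.74 [243.2 186.5]
M.T 0.12 jeff6 [  3.55 -21.91  15.95   3.1    1.9    0.07]
joints [ 0.39  0.2  -0.76  0.56 -0.19 -0.69] grasp-wheel e1,e2,n 1.9 -1.2 3.4 tilt 3.8 th 3.079 F [-4.7 -6.8  4.6] M.n -0.037 [-1.35  1.12 -0.7 ] w 41.9 60.1
```

The mark did move as predicted for about 0.74 rad, so the wheel is turning. I'll go on in smaller steps and watch the torque.

>>> {"fn": "play_rows", "kwargs": {
  "series": [
    [0,0,0,0.22,0.04,-0.45],
    [0,0,0,0.22,0.04,-0.45],
    [0,0,0,0.22,0.04,-0.45],
    [0,0,0,0.22,0.04,-0.45],
    [0,0,0,0,0,0]
  ]
}}

```text
clock: 7.33
position: [562.2, 56.5, 171.5]
ee_rot: [0.696, -0.681, 0.134, -0.183]
contact_force: [-5.4, -7.1, 4.9]
gripper_width: 42.1
grasp_force: 60.1
```

```bash
python3 -c "
from geo import *
mt()"
```

```text
M.T 0.08 jeff6 [  3.72 -21.9   15.66   3.09   1.83  -0.12]
joints [ 0.39  0.2  -0.76  0.55 -0.19 -0.89] grasp-wheel e1,e2,n 1.8 -1.2 3.5 tilt 3.8 th -2.992 F [-5.4 -7.1  4.9] M.n 0.015 [-1.48  0.96 -0.73] w 42.1 60.1
```

>>> {"fn": "play_rows", "kwargs": {
  "series": [
    [0,0,0,0.22,0.04,-0.45],
    [0,0,0,0.22,0.04,-0.45],
    [0,0,0,0,0,0]
  ]
}}

```text
clock: 7.58
position: [562.2, 56.4, 171.4]
ee_rot: [-0.66, 0.717, -0.124, 0.189]
contact_force: [-4.5, -7.6, 4.6]
gripper_width: 41.8
grasp_force: 60.5
```

```bash
python3 -c "
from geo import *
mt()"
```

```text
M.T 0.154 jeff6 [  3.83 -22.3   15.66   3.1    1.93  -0.08]
joints [ 0.39  0.2  -0.76  0.55 -0.19 -0.99] grasp-wheel e1,e2,n 1.9 -1.3 3.4 tilt 3.9 th -2.886 F [-4.5 -7.6  4.6] M.n -0.048 [-1.56  0.86 -0.86] w 41.8 60.5
```

>>> {"fn": "play_rows", "kwargs": {
  "series": [
    [0,0,0,0.22,0.04,-0.45],
    [0,0,0,0.22,0.04,-0.45],
    [0,0,0,0,0,0]
  ]
}}

```text
clock: 7.83
position: [562.2, 56.5, 171.4]
ee_rot: [-0.621, 0.75, -0.113, 0.195]
contact_force: [-4.5, -6.9, 4.2]
gripper_width: 41.6
grasp_force: 60.5
```

```bash
python3 -c "
from geo import *
mt()"
```

```text
M.T 0.176 jeff6 [  3.74 -22.28  15.7    3.1    1.93  -0.08]
joints [ 0.39  0.2  -0.76  0.55 -0.19 -1.1 ] grasp-wheel e1,e2,n 1.8 -1.3 3.4 tilt 3.9 th -2.781 F [-4.5 -6.9  4.2] M.n -0.077 [-1.49  1.03 -0.83] w 41.6 60.5
```

>>> {"fn": "play_rows", "kwargs": {
  "series": [
    [0,0,0,0.22,0.04,-0.45],
    [0,0,0,0.22,0.04,-0.45],
    [0,0,0,0,0,0]
  ]
}}

```text
clock: 8.08
position: [562.1, 56.5, 171.4]
ee_rot: [-0.581, 0.782, -0.103, 0.201]
contact_force: [-4.9, -7.0, 3.6]
gripper_width: 42.2
grasp_force: 60.4
```

```bash
python3 -c "
from geo import *
mt()"
```

```text
M.T 0.11 jeff6 [  3.59 -22.25  15.74   3.1    1.91  -0.08]
joints [ 0.4   0.2  -0.76  0.54 -0.19 -1.2 ] grasp-wheel e1,e2,n 1.8 -1.3 3.4 tilt 3.9 th -2.676 F [-4.9 -7.   3.6] M.n -0.013 [-1.46  0.98 -0.75] w 42.2 60.4
```

>>> {"fn": "play_rows", "kwargs": {
  "series": [
    [0,0,0,0.22,0.04,-0.45],
    [0,0,0,0.22,0.04,-0.45],
    [0,0,0,0,0,0]
  ]
}}

```text
clock: 8.33
position: [562.1, 56.5, 171.3]
ee_rot: [-0.539, 0.811, -0.092, 0.206]
contact_force: [-2.6, -7.5, 3.2]
gripper_width: 42.0
grasp_force: 60.2
```

```bash
python3 -c "
from geo import *
mt()
t=get_image('top');s=get_image('side')
g=lambda x:np.clip((x/255.)**.5*255,0,255).astype(np.uint8)[...,::-1]
c=np.zeros((480,800,3),np.uint8)
c[:,:400]=cv2.resize(t['image'][150:230,185:252],(400,480),interpolation=3)
c[:,400:]=cv2.resize(s['image'][165:250,190:260],(400,480),interpolation=3)
cv2.imwrite('pics/grip2.png',g(c))"
```

```text
M.T -0.021 jeff6 [  3.84 -23.26  15.72   2.84   2.06  -0.34]
joints [ 0.4   0.2  -0.75  0.54 -0.2  -1.3 ] grasp-wheel e1,e2,n 1.8 -1.4 3.4 tilt 3.9 th -2.571 F [-2.6 -7.5  3.2] M.n 0.14 [-1.78  0.82 -0.77] w 42.0 60.2
```

View pics/grip2.png

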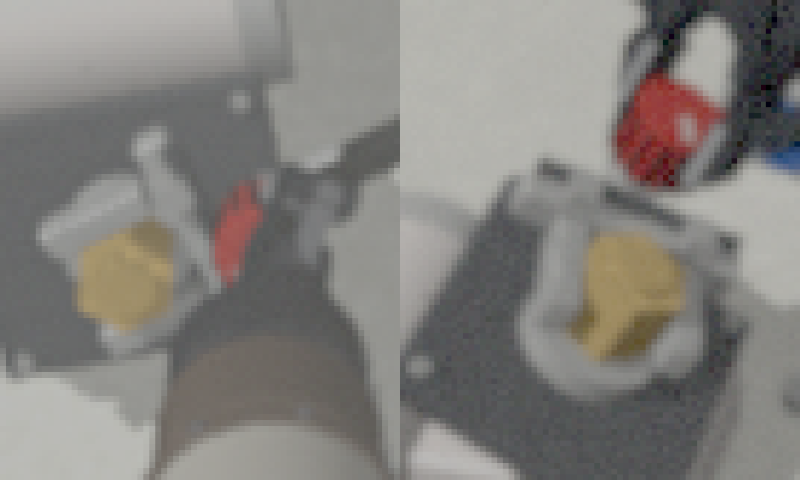

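>>> {"fn": "play_rows", "kwargs": {
  "series": [
    [0,0,0,0.22,0.04,-0.45],
    [0,0,0,0,0,0]
  ]
}}

```text
clock: 8.6
position: [562.1, 56.5, 171.3]
ee_rot: [-0.518, 0.825, -0.086, 0.208]
contact_force: [-4.6, -6.4, 5.0]
gripper_width: 42.2
grasp_force: 60.3
```

```bash
python3 -c "
from geo import *
mt()"
```

```text
M.T 0.132 jeff6 [  3.46 -22.48  15.84   3.1    1.99  -0.05]
joints [ 0.4   0.2  -0.75  0.54 -0.2  -1.35] grasp-wheel e1,e2,n 1.8 -1.3 3.3 tilt 4.0 th -2.518 F [-4.6 -6.4  5. ] M.n -0.035 [-1.46  1.04 -0.77] w 42.2 60.3
```

>>> {"fn": "play_rows", "kwargs": {
  "series": [
    [0,0,0,0.22,0.04,-0.45],
    [0,0,0,0,0,0]
  ]
}}

```text
clock: 8.77
position: [562.1, 56.5, 171.3]
ee_rot: [-0.496, 0.839, -0.081, 0.21]
contact_force: [-4.7, -6.7, 3.8]
gripper_width: 42.2
grasp_force: 60.2
```

```bash
python3 -c "
from geo import *
mt()"
```

```text
M.T 0.167 jeff6 [  3.32 -22.47  15.98   3.12   2.01  -0.06]
joints [ 0.4   0.2  -0.75  0.53 -0.2  -1.4 ] grasp-wheel e1,e2,n 1.8 -1.4 3.3 tilt 4.0 th -2.465 F [-4.7 -6.7  3.8] M.n -0.071 [-1.43  1.13 -0.79] w 42.2 60.2
```

>>> {"fn": "play_rows", "kwargs": {
  "series": [
    [0,0,0,0.22,0.04,-0.45],
    [0,0,0,0.11,0.02,-0.22],
    [0,0,0,0,0,0]
  ]
}}

```text
clock: 9.02
position: [562.0, 56.6, 171.2]
ee_rot: [-0.463, 0.857, -0.072, 0.213]
contact_force: [-4.3, -6.2, 4.8]
gripper_width: 41.9
grasp_force: 60.2
```

```bash
python3 - <<'E'
from geo import *
s=get_image('side'); mt()
print(s['image'][182:194,236:250,1])
for a in(0,.74,1.1,1.5):
    for r in(5,14):
        p=wheel+15*n+r*(-e2*np.cos(a)-e1*np.sin(a)); print(a,r,np.round(proj(s,p),1))
E
```

```text
M.T 0.084 jeff6 [  3.08 -22.4   16.11   3.06   2.01   0.04]
joints [ 0.4   0.2  -0.75  0.53 -0.2  -1.47] grasp-wheel e1,e2,n 1.7 -1.5 3.3 tilt 4.0 th -2.388 F [-5.  -6.6  5.1] M.n 0.001 [-1.35  1.3  -0.64] w 41.9 60.2
[[15 17 20 11 17 16 30 49 68 70 38 20 16 18]
 [17 18 22 17 17 17 18 26 35 35 23 20 12 13]
 [14 16 21 21 22 17 13 15 17 20 17 18 13 13]
 [20 21 33 50 46 28 18 21 20 19 19 12 15  8]
 [14 21 47 69 68 40 28 31 30 20 15 10 14 23]
 [17 24 51 73 69 42 42 55 48 28 11 12  7 16]
 [16 26 48 67 64 45 54 67 53 28 17 12 11 18]
 [11 22 40 57 55 53 64 66 47 25 15 11  7 17]
 [12 12 24 37 43 63 72 59 37 24  7  7 12 16]
 [ 5 13 11 29 48 68 67 47 26 22 15  5  8 15]
 [14 11 21 44 62 66 52 31 19 13  8 10 15 23]
 [13 11 37 59 72 60 38 24 10 11  7 13 36 57]]
0 5 [242.4 183.2]
0 14 [245.5 185.2]
0.74 5 [241.6 183.7]
0.74 14 [243.2 186.5]
1.1 5 [240.9 183.6]
1.1 14 [241.4 186.3]
1.5 5 [240.2 183.3]
1.5 14 [239.4 185.4]
```

>>> {"fn": "play_rows", "kwargs": {
  "series": [
    [0,0,0,0.22,0.04,-0.45],
    [0,0,0,0.22,0.04,-0.45],
    [0,0,0,0,0,0],
    [0,0,0,0,0,0]
  ]
}}

```text
clock: 9.4
position: [561.7, 56.5, 171.1]
ee_rot: [-0.418, 0.88, -0.061, 0.217]
contact_force: [-6.4, -5.7, 5.3]
gripper_width: 42.3
grasp_force: 60.1
```

```bash
python3 -c "
from geo import *
mt()"
```

```text
M.T -0.064 jeff6 [  2.7  -22.19  16.46   3.03   2.05  -0.08]
joints [ 0.4   0.2  -0.75  0.53 -0.2  -1.58] grasp-wheel e1,e2,n 1.7 -1.8 3.3 tilt 4.0 th -2.284 F [-6.4 -5.7  5.3] M.n 0.131 [-1.23  1.65 -0.39] w 42.3 60.1
```

>>> {"fn": "play_rows", "kwargs": {
  "series": [
    [0,0,0,0,0,0],
    [0,0,0,0,0,0],
    [0,0,0,0,0,0],
    [0,0,0,0,0,0],
    [0,0,0,0,0,0],
    [0,0,0,0,0,0],
    [0,0,0,0,0,0],
    [0,0,0,0,0,0],
    [-4.4,-0.8,9,0,0,0],
    [-4.4,-0.8,9,0,0,0],
    [-4.4,-0.8,9,0,0,0],
    [-4.4,-0.8,9,0,0,0],
    [-4.4,-0.8,9,0,0,0],
    [-4.4,-0.8,9,0,0,0],
    [-4.4,-0.8,9,0,0,0],
    [-4.4,-0.8,9,0,0,0],
    [0,0,0,0,0,0]
  ],
  "gripper": 1
}}

```text
clock: 10.82
position: [528.9, 52.8, 245.8]
ee_rot: [-0.419, 0.879, -0.06, 0.221]
contact_force: [-0.1, -0.2, -0.5]
gripper_width: 85.2
grasp_force: 0.0
```

```bash
cat >> geo.py <<'E'
nut=np.array([558,124,122.6])
def arm(a,r,h): return nut+r*(np.cos(a)*e1+np.sin(a)*e2)+h*n
def htool(a,tilt): return Rn.from_rotvec(-e1*np.radians(tilt))*tool(np.pi-a)
def plan(a,r,h,tilt,back=0):
    R=htool(a,tilt); return todo(arm(a,r,h)-(6+back)*R.as_matrix()[:,2],R)
E
python3 - <<'E'
from geo import *
np.set_printoptions(precision=2,suppress=True)
mt(); s=get_image('side');t=get_image('top')
g=lambda x:np.clip((x/255.)**.5*255,0,255).astype(np.uint8)[...,::-1]
for d in(s,t):
    print('red',blobs(d['image'],'red'),'brass',[b for b in blobs(d['image'],'brass') if 200<b[0][0]<235 and b[0][1]>180])
    for h in(0,-6): print([np.round(proj(d,arm(np.radians(14),r,h)),1).tolist() for r in(97,135,172)])
S=s['image'][120:230,190:290];T=t['image'][145:215,190:290]
cv2.imwrite('pics/rel.png',np.vstack([g(cv2.resize(S,(500,550),interpolation=3))[:310],g(cv2.resize(T,(500,350),interpolation=3))[:290]]))
print(plan(np.radians(14),150,-6,15,60))
E
```

```text
M.T 0.007 jeff6 [ -0.12 -19.98  16.89   3.27   0.55   0.07]
joints [ 0.46  0.05 -0.65  0.29 -0.45 -1.37] grasp-wheel e1,e2,n -0.3 7.1 84.6 tilt 3.5 th -2.286 F [-0.1 -0.2 -0.5] M.n -0.001 [-0.19  0.81 -0.03] w 85.2 0.0
red [([237.2, 186.0], [228, 179, 19, 16, 167])] brass [([229.2, 215.3], [220, 206, 20, 23, 269])]
[[232.5, 188.4], [233.7, 178.8], [234.7, 169.9]]
[[231.4, 189.9], [232.6, 180.3], [233.7, 171.4]]
red [([228.8, 190.4], [221, 181, 16, 19, 197])] brass [([205.9, 195.7], [198, 187, 16, 18, 223])]
[[238.8, 180.5], [252.0, 174.7], [265.0, 169.0]]
[[238.7, 179.5], [251.8, 173.8], [264.7, 168.2]]
(array([ 71.6, -68.9, -44.6]), array([-3.96,  1.01,  9.83]))
```

View pics/rel.png

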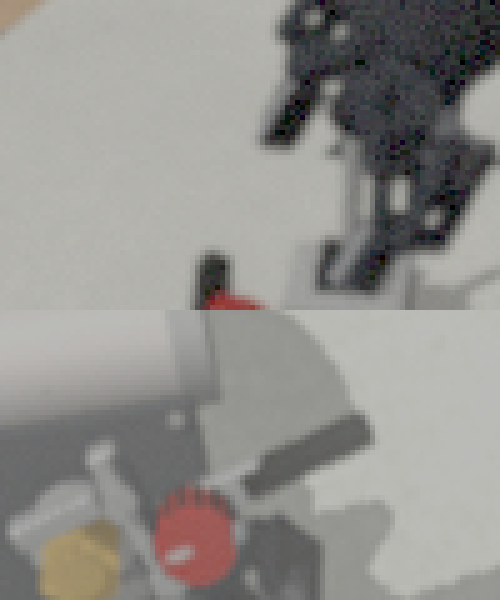

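The wheel is released and its mark now sits lower-left of centre (180,553 in the crop). Before it was just below centre. I'll measure how far it really turned.

```bash
python3 - <<'E'
from geo import *
t=get_image('top'); old=cv2.cvtColor(cv2.imread('pics/top0.png'),cv2.COLOR_BGR2RGB)
c0=wheel+15*n; uv0=np.array(proj(t,c0)); print('disc centre',uv0.round(1))
J=np.array([np.array(proj(t,c0+10*e1))-uv0,np.array(proj(t,c0-10*e2))-uv0]).T/10
for im in(old,t['image']):
    r=im.astype(float); y,x=np.mgrid[180:202,219:240]; g=r[180:202,219:240,1]
    R=r[180:202,219:240,0]
    q=np.linalg.solve(J,np.stack([x.ravel()-uv0[0],y.ravel()-uv0[1]])).reshape(2,*x.shape)
    w=np.where((np.hypot(*q)<18),np.clip(g-45,0,None),0)
    m=[(w*q[i]).sum()/w.sum() for i in(0,1)]; print('mark e1,-e2 mm',np.round(m,1),'angle from -e2 toward -e1',np.arctan2(-m[0],m[1]).round(2),w.sum())
    print(g.astype(int)[2:-2])
E
```

```text
disc centre [228.7 192.9]
mark e1,-e2 mm [3.2 8.3] angle from -e2 toward -e1 -0.37 402.0
[[38 40 43 39 35 36 29 28 30 29 28 28 26 28 34 45 55 75 83 79 61]
 [36 38 42 37 33 32 29 29 30 29 27 29 30 27 26 30 41 64 78 81 73]
 [37 37 40 34 28 30 30 28 30 31 30 30 29 30 27 27 32 47 63 77 79]
 [39 38 33 31 27 31 30 30 32 33 32 31 31 29 30 29 30 30 47 71 82]
 [40 38 31 28 29 31 30 31 31 29 31 33 31 31 30 30 30 27 42 67 82]
 [44 35 31 29 31 33 31 30 32 31 31 32 31 32 32 31 30 29 37 60 81]
 [54 35 30 30 29 31 30 31 30 30 32 31 31 32 29 31 32 29 32 56 82]
 [64 39 30 29 31 31 32 32 32 31 31 31 31 32 33 32 33 31 33 55 82]
 [74 47 30 29 29 32 29 32 31 32 30 29 31 31 33 32 32 31 30 52 80]
 [76 50 30 30 31 30 33 32 30 28 31 30 31 30 32 30 32 31 31 49 76]
 [78 51 31 31 31 31 30 29 31 30 33 35 31 30 32 31 32 31 32 48 73]
 [80 63 39 30 30 29 32 31 30 32 45 60 47 32 29 33 30 32 34 54 77]
 [83 74 47 29 30 30 30 31 31 35 62 87 69 40 30 30 32 31 41 63 81]
 [74 76 53 36 30 29 30 30 30 33 58 87 82 52 34 31 30 34 52 72 82]
 [56 72 65 54 35 29 29 31 31 31 44 73 89 69 40 32 32 44 66 81 83]
 [43 63 78 72 46 32 3
[... 730 characters left out ...]
31 31 33 33 33 32 32 32 33 50 75 76 57]
 [79 49 31 31 30 33 32 30 31 32 32 31 31 34 32 33 32 48 71 75 56]
 [83 54 32 30 30 31 31 37 40 34 31 31 32 32 32 33 33 43 61 63 45]
 [85 61 35 30 32 39 52 62 66 49 34 28 32 32 33 32 33 39 52 45 36]
 [86 69 39 34 52 69 83 91 87 62 37 31 32 31 34 33 32 36 41 36 33]
 [84 73 43 42 69 90 96 90 71 48 34 32 33 31 34 35 32 33 36 34 35]
 [77 80 61 48 58 69 66 54 39 33 32 31 33 32 32 33 33 34 34 35 35]
 [61 81 79 57 38 36 35 30 28 31 31 33 32 32 32 32 33 36 34 37 43]
 [53 78 88 68 45 35 30 29 29 32 32 30 31 32 32 32 34 35 35 44 61]
 [62 87 92 84 68 58 44 34 34 29 31 32 31 33 33 32 34 34 35 46 72]
 [66 81 90 89 87 81 68 54 43 33 31 31 33 35 35 35 34 34 34 42 63]]
```

```bash
cat >> geo.py <<'E'
def mark(d,im=None):
    im=d['image'] if im is None else im
    c0=wheel+15*n; uv0=np.array(proj(d,c0))
    J=np.array([np.array(proj(d,c0+10*e1))-uv0,np.array(proj(d,c0-10*e2))-uv0]).T/10
    x0,y0=uv0.round().astype(int)-11; x0=int(x0);y0=int(y0)
    g=im[y0:y0+20,x0:x0+22,1].astype(float); m=(g>48).astype(np.uint8)
    k,l,s,c=cv2.connectedComponentsWithStats(m,connectivity=4); out=[]
    for i in range(1,k):
        if 8<s[i][4]<45 and s[i][0]>0 and s[i][1]>0 and s[i][0]+s[i][2]<22 and s[i][1]+s[i][3]<20:
            yy,xx=np.nonzero(l==i); w=g[yy,xx]-32
            q=np.linalg.solve(J,np.stack([xx+x0-uv0[0],yy+y0-uv0[1]])); mu=(q*w).sum(1)/w.sum()
            C=np.cov(q,aweights=w); v=np.linalg.eigh(C)[1][:,1]; v*=np.sign(v@mu)
            out.append((mu.round(1).tolist(),'ang',np.arctan2(-v[0],v[1]).round(2),int(s[i][4])))
    return out
E
python3 - <<'E'
from geo import *
for v in('top','side'):
    d=get_image(v); old=cv2.cvtColor(cv2.imread(f'pics/{v}0.png'),cv2.COLOR_BGR2RGB)
    print(v,'old',mark(d,old),'new',mark(d))
t=get_image('top')['image']; old=cv2.cvtColor(cv2.imread('pics/top0.png'),cv2.COLOR_BGR2RGB)
f=lambda x:cv2.resize(np.clip((x[178:212,190:224]/255.)**.6*255,0,255).astype(np.uint8)[...,::-1],(400,400),interpolation=3)
cv2.imwrite('pics/jaw.png',np.hstack([f(old),f(t)]))
E
```

```text
top old [([3.2, 8.4], 'ang', np.float64(-0.18), 16)] new [([-8.6, 0.0], 'ang', np.float64(1.3), 19)]
side old [] new [([-20.4, 2.1], 'ang', np.float64(1.45), 11)]
```

View pics/jaw.png

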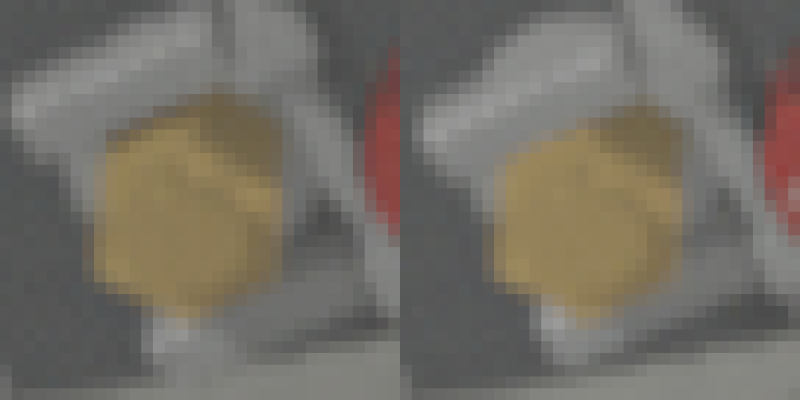

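Before/after jaw crop: the jaws have closed on the hexagon (upper jaw edge moved from y≈100 to y≈125, about 5 mm), which matches a wheel turn of about 1.5 rad. Next is the handle.

>>> {"fn": "play_rows", "kwargs": {
  "series": [
    [6,-5.7,0,-0.33,0.084,0.82],
    [6,-5.7,0,-0.33,0.084,0.82],
    [6,-5.7,0,-0.33,0.084,0.82],
    [6,-5.7,0,-0.33,0.084,0.82],
    [6,-5.7,0,-0.33,0.084,0.82],
    [6,-5.7,0,-0.33,0.084,0.82],
    [6,-5.7,0,-0.33,0.084,0.82],
    [6,-5.7,0,-0.33,0.084,0.82],
    [6,-5.7,0,-0.33,0.084,0.82],
    [6,-5.7,-11,-0.33,0.084,0.82],
    [6,-5.7,-11,-0.33,0.084,0.82],
    [6,-5.7,-11,-0.33,0.084,0.82],
    [0,0,-11,0,0,0],
    [0,0,0,0,0,0]
  ],
  "gripper": 0.5
}}

```text
clock: 12.28
position: [599.3, -16.5, 195.9]
ee_rot: [0.831, -0.541, 0.093, -0.086]
contact_force: [-0.7, 0.1, -0.7]
gripper_width: 43.2
grasp_force: 0.0
```

```bash
python3 - <<'E'
from geo import *
np.set_printoptions(precision=2,suppress=True)
a=np.radians(14); st=read_state(); print(st['joints'],st['gripper_width'],st['contact_force']); print('hover',plan(a,150,-6,15,60),'down',plan(a,150,-6,15,0))
E
```

```text
[ 0.25  0.29 -0.33  0.03 -0.69  0.14] 43.190026488509766 [-0.68  0.07 -0.68]
hover (array([0.8, 0.2, 3.4]), array([ 0.02, -0.06,  0.  ])) down (array([ 16.1,   2.8, -54.6]), array([ 0.02, -0.06,  0.  ]))
```

>>> {"fn": "play_rows", "kwargs": {
  "series": [
    [2.3,0.4,-7.8,0,0,0],
    [2.3,0.4,-7.8,0,0,0],
    [2.3,0.4,-7.8,0,0,0],
    [2.3,0.4,-7.8,0,0,0],
    [2.3,0.4,-7.8,0,0,0],
    [2.3,0.4,-7.8,0,0,0],
    [2.3,0.4,-7.8,0,0,0],
    [0,0,0,0,0,0]
  ]
}}

```text
clock: 12.95
position: [616.0, -13.2, 142.9]
ee_rot: [0.831, -0.54, 0.095, -0.088]
contact_force: [-0.7, 0.0, -0.7]
gripper_width: 42.7
grasp_force: 0.0
```

```bash
python3 - <<'E'
from geo import *
np.set_printoptions(precision=2,suppress=True)
st=read_state(); print(st['joints'],st['gripper_width'],st['contact_force'])
p=np.array(st['position']);prev=None
for ad in(14,8,2,-4,-10,-16,-20,-24):
    a=np.radians(ad); R=htool(a,15); q=arm(a,150,-6)-6*R.as_matrix()[:,2]; d,r=todo(q,R); print(ad,d,r)
s=get_image('side');t=get_image('top')
g=lambda x:np.clip((x/255.)**.5*255,0,255).astype(np.uint8)[...,::-1]
S=s['image'][130:210,200:280];T=t['image'][145:215,205:285]
cv2.imwrite('pics/hd.png',np.hstack([g(cv2.resize(S,(400,400),interpolation=3)),g(cv2.resize(T,(400,350),interpolation=3)).copy() if 0 else g(cv2.resize(T,(400,400),interpolation=3))]))
E
```

```text
[ 0.25  0.38 -0.36  0.04 -0.58  0.14] 42.677807580922284 [-0.7   0.   -0.66]
14 [-0.6 -0.5 -1.5] [ 0.01 -0.03 -0.01]
8 [-13.3  -5.7  -9.2] [ 0.27  0.02 -0.98]
2 [-26.4  -9.4 -17. ] [ 0.52  0.06 -1.94]
-4 [-39.8 -11.5 -24.9] [ 0.77  0.1  -2.91]
-10 [-53.4 -11.9 -32.7] [ 1.03  0.15 -3.87]
-16 [-67.1 -10.7 -40.3] [ 1.28  0.19 -4.84]
-20 [-76.1  -9.  -45.3] [ 1.45  0.22 -5.49]
-24 [-85.1  -6.6 -50.2] [ 1.62  0.25 -6.13]
```

View pics/hd.png

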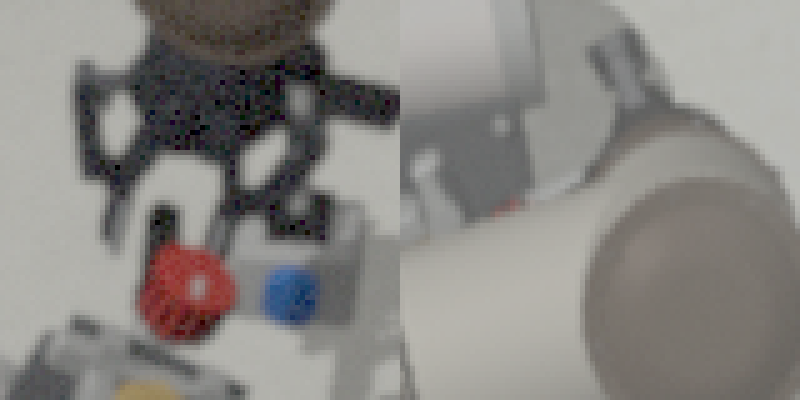

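The fingers straddle the black handle: in the side crop it is at (160,225), with the fingertips at (115,240) and (222,250). Now swing it clockwise.

>>> {"fn": "play_rows", "kwargs": {
  "series": [
    [-3.2,-1.3,-1.9,0.065,0.01,-0.245],
    [-3.2,-1.3,-1.9,0.065,0.01,-0.245],
    [-3.2,-1.3,-1.9,0.065,0.01,-0.245],
    [-3.2,-1.3,-1.9,0.065,0.01,-0.245],
    [-3.3,-0.9,-2,0.065,0.01,-0.245],
    [-3.3,-0.9,-2,0.065,0.01,-0.245],
    [-3.3,-0.9,-2,0.065,0.01,-0.245],
    [-3.3,-0.9,-2,0.065,0.01,-0.245],
    [-3.4,-0.5,-2,0.065,0.01,-0.245],
    [-3.4,-0.5,-2,0.065,0.01,-0.245],
    [-3.4,-0.5,-2,0.065,0.01,-0.245],
    [-3.4,-0.5,-2,0.065,0.01,-0.245],
    [-3.4,-0.1,-2,0.065,0.01,-0.245],
    [-3.4,-0.1,-2,0.065,0.01,-0.245],
    [-3.4,-0.1,-2,0.065,0.01,-0.245],
    [-3.4,-0.1,-2,0.065,0.01,-0.245]
  ]
}}

```text
clock: 14.38
position: [566.7, -24.0, 115.8]
ee_rot: [-0.698, 0.703, -0.078, 0.111]
contact_force: [5.4, -1.7, -0.8]
gripper_width: 42.8
grasp_force: 2.3
```

```bash
python3 - <<'E'
from geo import *
np.set_printoptions(precision=2,suppress=True)
st=read_state(); print(st['joints'],st['gripper_width'],st['contact_force'])
for ad in(-10,-16,-20,-24): print(ad,plan(np.radians(ad),150,-6,15))
s=get_image('side');t=get_image('top')
for d in(s,t): print([b for b in blobs(d['image'],'red')+blobs(d['image'],'brass') if 190<b[0][0]<260 and b[0][1]>170])
E
```

```text
[ 0.25  0.34 -0.52  0.05 -0.44 -0.31] 42.79656493345384 [ 5.37 -1.7  -0.82]
-10 (array([-4.1, -1.2, -5.6]), array([-0.02,  0.1 ,  0.05]))
-16 (array([-17.7,   0. , -13.2]), array([ 0.24,  0.15, -0.92]))
-20 (array([-26.8,   1.7, -18.2]), array([ 0.41,  0.18, -1.56]))
-24 (array([-35.7,   4.1, -23.1]), array([ 0.59,  0.21, -2.2 ]))
[([245.4, 190.3], [236, 183, 19, 17, 171]), ([228.5, 215.6], [217, 206, 23, 22, 277])]
[([231.6, 198.1], [224, 188, 16, 19, 198]), ([205.6, 195.9], [197, 189, 18, 16, 224])]
```

>>> {"fn": "play_rows", "kwargs": {
  "series": [
    [-3.5,0.1,-2.5,0.06,0.02,-0.22],
    [-3.5,0.1,-2.5,0.06,0.02,-0.22],
    [-3.5,0.1,-2.5,0.06,0.02,-0.22],
    [-3.5,0.2,-2.5,0.06,0.02,-0.22],
    [-3.5,0.3,-2.3,0.06,0.02,-0.22],
    [-3.5,0.3,-2.3,0.06,0.02,-0.22],
    [0,0,0,0,0,0]
  ]
}}

```text
clock: 15.07
position: [544.1, -22.6, 100.5]
ee_rot: [-0.647, 0.751, -0.067, 0.113]
contact_force: [1.6, 1.5, 2.9]
gripper_width: 42.7
grasp_force: 1.3
```

>>> {"fn": "play_rows", "kwargs": {
  "series": [
    [-2.2,0.4,-1.2,0.04,0.01,-0.15],
    [-2.2,0.4,-1.2,0.04,0.01,-0.15],
    [0,0,0,0,0,0]
  ]
}}

```text
clock: 15.32
position: [538.5, -22.1, 96.9]
ee_rot: [-0.634, 0.762, -0.064, 0.113]
contact_force: [2.6, 1.3, 1.8]
gripper_width: 42.6
grasp_force: 1.6
```

>>> {"fn": "play_rows", "kwargs": {
  "series": [
    [-2.2,0.4,-1.2,0.04,0.01,-0.15],
    [-2.2,0.4,-1.2,0.04,0.01,-0.15],
    [0,0,0,0,0,0]
  ]
}}

```text
clock: 15.57
position: [535.0, -21.1, 94.9]
ee_rot: [-0.622, 0.772, -0.062, 0.114]
contact_force: [5.2, 1.3, 3.6]
gripper_width: 42.8
grasp_force: 2.6
```

```bash
python3 - <<'E'
from geo import *
np.set_printoptions(precision=2,suppress=True)
st=read_state(); print(st['joints'],st['gripper_width'],st['contact_force'])
for ad in(-20,-24,-28): print(ad,plan(np.radians(ad),150,-6,15))
s=get_image('side');t=get_image('top')
for d in(s,t): print([b for b in blobs(d['image'],'red')+blobs(d['image'],'brass') if 190<b[0][0]<260 and b[0][1]>170])
E
```

```text
[ 0.28  0.33 -0.62  0.07 -0.36 -0.55] 42.82313299717718 [5.24 1.29 3.64]
-20 (array([ 4.9, -1.1,  2.6]), array([-0.11, -0.03,  0.35]))
-24 (array([-4.1,  1.3, -2.2]), array([ 0.06,  0.  , -0.29]))
-28 (array([-12.9,   4.4,  -6.9]), array([ 0.23,  0.03, -0.93]))
[([251.1, 195.1], [242, 188, 19, 17, 168]), ([228.1, 216.7], [217, 206, 24, 23, 343])]
[([231.5, 203.7], [224, 194, 16, 19, 191]), ([205.3, 195.9], [197, 189, 18, 16, 221])]
```

>>> {"fn": "play_rows", "kwargs": {
  "series": [
    [-2.2,0.6,-1.2,0.04,0.01,-0.15],
    [-2.2,0.6,-1.2,0.04,0.01,-0.15],
    [0,0,0,0,0,0]
  ]
}}

```text
clock: 15.92
position: [531.2, -19.9, 92.8]
ee_rot: [-0.609, 0.782, -0.06, 0.116]
contact_force: [6.4, 0.4, 4.0]
gripper_width: 42.6
grasp_force: 3.1
```

>>> {"fn": "play_rows", "kwargs": {
  "series": [
    [-2.2,0.7,-1.2,0.04,0.01,-0.15],
    [-2.2,0.7,-1.2,0.04,0.01,-0.15],
    [0,0,0,0,0,0]
  ]
}}

```text
clock: 16.17
position: [527.0, -18.4, 90.4]
ee_rot: [-0.596, 0.792, -0.058, 0.117]
contact_force: [6.7, -0.0, 3.8]
gripper_width: 42.7
grasp_force: 3.3
```

```bash
cat >> geo.py <<'E'
def wang(d,uv):
    e,r=ray(d,*uv); p=e+r*((nut+37*n-e)@n)/(r@n)-nut; return np.degrees(np.arctan2(p@e2,p@e1)).round(1),np.hypot(p@e1,p@e2).round(1)
def wr():
    for v,o in(('side',(237.5,186.1)),('top',(228.7,190.4))):
        d=get_image(v); print(v,wang(d,o),[wang(d,b[0]) for b in blobs(d['image'],'red')])
E
python3 - <<'E'
from geo import *
np.set_printoptions(precision=2,suppress=True)
st=read_state(); print(st['joints'],st['gripper_width'],st['contact_force'],st['position']); wr()
E
```

```text
[ 0.29  0.33 -0.64  0.08 -0.34 -0.64] 42.72876039779014 [ 6.75 -0.    3.78] [527.01 -18.45  90.44]
side (np.float64(16.7), np.float64(67.3)) [(np.float64(-20.9), np.float64(67.3))]
top (np.float64(15.7), np.float64(68.1)) [(np.float64(-21.2), np.float64(68.6))]
```

>>> {"fn": "play_rows", "kwargs": {
  "series": [
    [-2.2,0.8,-1.2,0.04,0.01,-0.15],
    [-2.2,0.8,-1.2,0.04,0.01,-0.15],
    [0,0,0,0,0,0]
  ]
}}

```text
clock: 16.52
position: [522.6, -16.8, 88.0]
ee_rot: [-0.584, 0.802, -0.056, 0.118]
contact_force: [6.7, 1.1, 2.3]
gripper_width: 42.6
grasp_force: 3.3
```

>>> {"fn": "play_rows", "kwargs": {
  "series": [
    [-2.2,0.8,-1.2,0.04,0.01,-0.15],
    [-2.2,0.8,-1.2,0.04,0.01,-0.15],
    [0,0,0,0,0,0]
  ]
}}

```text
clock: 16.77
position: [518.3, -15.1, 85.6]
ee_rot: [-0.571, 0.811, -0.054, 0.118]
contact_force: [6.8, 2.2, 2.8]
gripper_width: 42.8
grasp_force: 3.2
```

```bash
python3 - <<'E'
from geo import *
np.set_printoptions(precision=2,suppress=True)
st=read_state(); print(st['joints'],st['contact_force'],st['position']); wr()
E
```

```text
[ 0.3   0.33 -0.67  0.09 -0.31 -0.73] [6.81 2.22 2.83] [518.33 -15.1   85.6 ]
side (np.float64(16.7), np.float64(67.3)) [(np.float64(-25.3), np.float64(65.8))]
top (np.float64(15.7), np.float64(68.1)) [(np.float64(-24.6), np.float64(68.3))]
```

```bash
cat >> geo.py <<'E'
def hexang(d,im=None):
    im=d['image'] if im is None else im
    f=im.astype(np.float32); b=f[...,0]-f[...,2]      # brass: red-blue
    c0=nut; S=np.linspace(-28,28,141); X,Y=np.meshgrid(S,S)
    P=c0+X[...,None]*e1+Y[...,None]*e2
    Rm=Rn.from_quat(d['rotation']).as_matrix(); C=(P-np.array(d['eye']))@Rm
    u=(d['fx']*C[...,0]/C[...,2]+d['cx']).astype(np.float32); v=(d['fy']*C[...,1]/C[...,2]+d['cy']).astype(np.float32)
    return cv2.remap(b,u,v,cv2.INTER_CUBIC),cv2.remap(f[...,0],u,v,cv2.INTER_CUBIC),X,Y
def show(d,im=None):
    b,r,X,Y=hexang(d,im); B=cv2.resize(b,(24,24),interpolation=cv2.INTER_AREA)[::-1]; V=cv2.resize(r,(24,24),interpolation=cv2.INTER_AREA)[::-1]
    for k in range(24): print(''.join('%3d'%x for x in B[k]),'|',''.join('%4d'%x for x in V[k]))
    w=np.clip(b,0,40)
    cx,cy=(w*X).sum()/w.sum(),(w*Y).sum()/w.sum(); z=((X-cx)+1j*(Y-cy)); h=(w*np.abs(z)**2*np.exp(6j*np.angle(z))*(np.abs(z)<25)).sum()/w.sum()
    print('c',cx.round(1),cy.round(1),'hex phase deg',(np.degrees(np.angle(h))/6).round(1),abs(h).round(2))
E
python3 - <<'E'
from geo import *
t=get_image('top'); old=cv2.cvtColor(cv2.imread('pics/top0.png'),cv2.COLOR_BGR2RGB)
show(t,old); show(t)
E
```

```text
1  0  1  0  0  0  0  0  0  0  0  1  2  3  5  8 11 12  8  3  1  0  0  0 |   84  80  79  79  77  78  78  78  77  76  76  74  74  72  70  71  70  65  67  75  79  76  72  71
  1  1  1  0  0  0  0  0  1  2  5  8  9 13 17 20 23 23 17 10  5  1  0  1 |   80  79  78  78  77  77  76  74  71  69  69  64  62  61  61  62  62  60  63  69  72  68  66  67
  1  1  0  0  0  1  3  5  8 13 19 25 26 28 32 31 30 29 25 19 12  5  1  0 |   79  79  78  78  77  74  68  65  63  60  63  65  63  63  66  63  60  59  60  62  64  62  62  67
  1  0  0  0  0  4 14 21 28 33 40 46 45 43 42 36 30 28 28 26 19 10  3  0 |   72  74  77  77  74  71  63  62  66  70  77  83  82  80  78  67  60  59  60  61  60  59  62  69
  1  0  0  0  3 14 32 41 48 51 55 58 56 52 44 35 29 28 29 29 25 17  7  1 |   60  65  75  77  75  76  74  76  85  90  96 101  99  93  82  68  61  61  61  60  60  59  62  69
  0  0  0  1 10 31 50 55 58 58 58 59 57 53 46 37 31 30 30 30 29 23 11  1 |   48  61  76  80  82  89  94  96 101 102 102 104 103  97  84  72  65  62  62  61  60  60  60  67
 -1  0  0  4 19 43 58 59 57 56 55 55 56 56 51 43 36 32 31 31 30 25 12 
[... 6525 characters left out ...]
 56 53 53 53 52 50 46 42 35 26 19  8  0  0  0  1 |   88  87  89  96 105 109 106 101  99  97  97  96  94  91  87  82  76  69  59  45  36  39  50  63
  1  0  2 13 30 42 47 50 50 48 49 49 48 45 42 35 22 10  3  0  0  0  1  1 |   86  85  86  91  97 101 101  99  94  90  90  91  88  84  81  78  73  63  47  36  35  44  57  66
  0  0  0  4 13 21 28 34 37 38 41 44 45 42 37 25 11  2  0  0  0  0  1  0 |   80  82  83  86  91  94  95  94  91  86  86  88  86  81  78  75  70  59  43  35  39  50  62  68
  0  1  0  0  3  7 10 15 20 24 31 39 41 36 28 14  4  0 -1  0  0  0  1  1 |   64  71  77  83  88  90  90  89  88  85  85  89  88  81  78  72  64  53  40  37  45  56  66  68
c -1.3 -2.5 hex phase deg -20.0 7.65
```

>>> {"fn": "play_rows", "kwargs": {
  "series": [
    [-2.2,0.9,-1.2,0.04,0.01,-0.15],
    [-2.2,0.9,-1.2,0.04,0.01,-0.15],
    [0,0,0,0,0,0]
  ]
}}

```text
clock: 17.17
position: [514.0, -13.2, 83.2]
ee_rot: [-0.557, 0.82, -0.051, 0.119]
contact_force: [6.5, 2.4, 1.6]
gripper_width: 42.7
grasp_force: 3.1
```

>>> {"fn": "play_rows", "kwargs": {
  "series": [
    [-2.2,0.9,-1.2,0.04,0.01,-0.15],
    [-2.2,0.9,-1.2,0.04,0.01,-0.15],
    [0,0,0,0,0,0]
  ]
}}

```text
clock: 17.42
position: [509.9, -11.2, 80.9]
ee_rot: [-0.544, 0.829, -0.049, 0.12]
contact_force: [6.6, 2.6, 1.4]
gripper_width: 42.6
grasp_force: 3.2
```

```bash
python3 - <<'E'
from geo import *
st=read_state(); print(st['joints'].round(2),st['contact_force'].round(1),st['position'].round(1)); wr(); show(get_image('top'))
E
```

```text
[ 0.31  0.32 -0.7   0.11 -0.29 -0.82] [6.6 2.6 1.4] [509.9 -11.2  80.9]
side (np.float64(16.7), np.float64(67.3)) [(np.float64(-29.0), np.float64(66.7))]
top (np.float64(15.7), np.float64(68.1)) [(np.float64(-28.7), np.float64(68.3))]
  0  0  0  0  0  0  0  6 14 18 14  5  0  0  0  1  1  1  1  0  1  1  1  1 |   41  43  55  76  87  85  84  87  89  90  87  83  83  85  86  86  87  86  88  88  87  83  78  73
  0  0  0  0  0  0  5 19 35 43 34 16  4  0  0  0  0  0  1  1  1  1  0  1 |   42  46  62  81  87  85  87  93  97  97  91  85  83  84  84  84  85  86  88  90  92  88  82  79
  0  0  0  0  1  6 20 39 55 59 50 32 16  6  3  1  0  0  1  1  1  0  0  1 |   43  52  69  84  88  88  94 101 106 103  96  87  80  80  80  81  84  86  86  87  88  87  86  87
  0  0  0  0  7 23 42 56 63 62 56 47 35 25 17 10  4  1  0  0  1  1  1  1 |   45  57  75  86  90  95 102 107 109 105  98  90  81  79  80  83  84  84  83  84  85  86  87  90
  0  0  0  3 20 43 58 63 63 59 56 54 51 47 40 30 17  8  3  0  0  1  0  0 |   47  62  79  89  95 103 108 110 109 103  98  95  91  89  89  88  84  81  80  82  85  86  85  87
  0  
[... 2599 characters left out ...]
 55 53 53 53 51 49 47 42 37 29 19  8  0  0  1  1 |   86  87  89  96 105 109 105 101  98  96  97  96  94  90  86  82  75  67  57  46  39  41  53  63
  1  0  2 14 31 42 47 50 49 47 48 49 48 45 42 36 26 15  5  0 -1  0  2  2 |   87  87  87  90  97 101 101  99  95  90  90  91  89  84  81  76  67  53  41  35  39  47  59  67
  1  0  0  4 13 22 28 34 37 38 41 45 47 43 37 27 13  3 -1 -1  0  1  1  1 |   83  84  83  86  90  93  95  94  91  86  85  88  87  81  77  71  58  43  35  37  44  55  65  69
  1  0  0  0  2  6 10 14 19 25 31 38 41 35 27 15  6  0 -1  0  1  1  1  1 |   67  72  77  82  85  87  89  89  88  85  86  89  88  80  75  68  56  43  37  41  50  61  67  69
c -1.3 -2.2 hex phase deg -19.6 6.19
```

The cap has stopped turning, but the wrench still creeps at about 7 N. That suggests the cap is on its stop and the jaws may be being forced open. I'll stop pushing and check the wheel's mark relative to the wrench.

```bash
cat >> geo.py <<'E'
def markw(d,uv,a):
    global wheel
    e,r=ray(d,*uv); wheel=e+r*((nut+37*n-e)@n)/(r@n)
    return [(m,'rel wrench',round(float(m[2])+np.radians(a),2)) for m in mark(d)]
E
python3 - <<'E'
from geo import *
t=get_image('top'); old=cv2.cvtColor(cv2.imread('pics/top0.png'),cv2.COLOR_BGR2RGB)
rel=None
print('start',(lambda: mark(t,old))())
b=blobs(t['image'],'red')[0][0]; a=wang(t,b)[0]; print('now',a,markw(t,b,a))
u,v=[int(round(x)) for x in b]
print(t['image'][v-10:v+12,u-11:u+11,1])
E
```

```text
start [([3.2, 8.4], 'ang', np.float64(-0.18), 16)]
now -28.7 [(([-9.4, -4.3], 'ang', np.float64(1.75), 17), 'rel wrench', np.float64(1.25))]
[[ 75  86  81  60  47  45  49  56  49  46  44  36  36  40  36  36  46  61
   81  85  87  88]
 [ 74  79  70  54  44  43  49  46  35  35  33  30  31  34  33  34  44  52
   70  79  80  81]
 [ 70  68  58  49  41  35  35  34  31  31  32  31  31  31  28  31  33  44
   66  81  79  73]
 [ 68  63  53  45  39  31  29  32  32  32  34  32  32  32  31  28  30  38
   62  82  88  84]
 [ 67  59  49  42  35  31  31  31  31  33  32  33  32  32  31  30  32  32
   42  60  82  87]
 [ 65  55  46  36  31  31  30  34  34  32  34  35  34  32  32  30  31  29
   30  42  61  67]
 [ 63  52  45  35  32  31  33  32  35  33  32  34  34  35  33  33  34  31
   30  34  46  51]
 [ 61  50  42  33  32  32  34  34  34  31  33  33  33  35  35  34  34  34
   30  32  39  41]
 [ 59  47  38  31  30  33  34  34  32  33  32  33  32  33  35  34  35  34
   32  32  35  35]
 [ 54  45  37  30  30  34  32  32  32  34  32  32  33  33  34  34  35  32
   34  32  34  38]
 [ 61  45  35  31  33  34  34
[... 387 characters left out ...]
5  35  33  35  35  35  33  33
   34  41  58  76]
 [ 58  75  84  70  56  38  30  31  32  31  34  32  34  34  33  33  34  32
   45  60  66  74]
 [ 65  84  89  86  77  53  34  29  33  32  32  32  35  33  33  33  34  39
   58  78  75  75]
 [ 73  87  89  90  86  67  45  36  32  32  32  31  31  31  32  35  48  59
   72  84  76  74]
 [ 77  88  91  89  90  82  70  60  51  48  45  41  42  46  43  51  71  83
   86  84  74  74]
 [ 87  94 101  97 105 106 102 101  93  91  87  76  77  85  73  71  84  89
   89  85  75  74]
 [101 106 121 119 128 131 128 130 131 131 126 117 120 124 106  90  88  89
   88  86  76  74]
 [123 118 131 134 136 134 132 135 137 137 136 135 134 135 127 108  92  88
   88  85  75  74]]
```

The wheel has been forced back by about 0.3 rad, so the jaws opened slightly once the cap reached its stop. I'll swing the wrench back within its slack until it lines up with the cap, then re-close the wheel.

```bash
python3 - <<'E'
from geo import *
np.set_printoptions(precision=2,suppress=True)
st=read_state(); R=Rn.from_quat(st['ee_rot']).as_matrix(); d=st['position']+6*R[:,2]-nut
print('tool a',np.degrees(np.arctan2(d@e2,d@e1)),'r',np.hypot(d@e2,d@e1),'h',d@n)
for ad in(-28,-23,-18,-13): print(ad,plan(np.radians(ad),150,-6,15))
E
```

```text
tool a -33.77723031278642 r 150.28787491486474 h -6.574356061036909
-28 (array([12.2, -5.5,  7.1]), array([-0.27, -0.07,  0.85]))
-23 (array([23.2, -9.3, 13. ]), array([-0.48, -0.11,  1.66]))
-18 (array([ 34.5, -12. ,  19.1]), array([-0.69, -0.14,  2.46]))
-13 (array([ 45.9, -13.5,  25.4]), array([-0.9 , -0.18,  3.27]))
```

>>> {"fn": "play_rows", "kwargs": {
  "series": [
    [4.1,-1.8,2.4,-0.09,-0.02,0.28],
    [4.1,-1.8,2.4,-0.09,-0.02,0.28],
    [4,-1.7,2.3,-0.09,-0.02,0.28],
    [3.7,-1.3,2,-0.07,-0.015,0.27],
    [3.7,-1.3,2,-0.07,-0.015,0.27],
    [3.7,-1.3,2,-0.07,-0.015,0.27],
    [3.8,-0.9,2.1,-0.07,-0.01,0.27],
    [3.8,-0.9,2.1,-0.07,-0.01,0.27],
    [3.8,-0.9,2.1,-0.07,-0.01,0.27],
    [3.8,-0.5,2.1,-0.07,-0.01,0.27],
    [3.8,-0.5,2.1,-0.07,-0.01,0.27],
    [3.8,-0.5,2.1,-0.07,-0.01,0.27],
    [0,0,0,0,0,0]
  ]
}}

```text
clock: 18.7
position: [549.0, -27.1, 102.5]
ee_rot: [-0.681, 0.722, -0.068, 0.101]
contact_force: [-3.1, -1.6, -0.7]
gripper_width: 42.6
grasp_force: 1.2
```

```bash
cat >> geo.py <<'E'
def stat():
    st=read_state(); t=get_image('top'); b=blobs(t['image'],'red')[0][0]; a=wang(t,b)[0]
    bb,r,X,Y=hexang(t); w=np.clip(bb,0,40)
    cx,cy=(w*X).sum()/w.sum(),(w*Y).sum()/w.sum(); z=((X-cx)+1j*(Y-cy)); h=(w*np.abs(z)**2*np.exp(6j*np.angle(z))*(np.abs(z)<25)).sum()/w.sum()
    print('F',st['contact_force'].round(1),'wrench',a,'mark',markw(t,b,a),'hex',(np.degrees(np.angle(h))/6).round(1))
E
python3 - <<'E'
from geo import *
np.set_printoptions(precision=2,suppress=True)
stat(); st=read_state(); R=Rn.from_quat(st['ee_rot']).as_matrix(); d=st['position']+6*R[:,2]-nut
print('tool a',np.degrees(np.arctan2(d@e2,d@e1)))
E
```

```text
F [-3.1 -1.6 -0.7] wrench -18.5 mark [(([-9.5, -1.8], 'ang', np.float64(1.66), 18), 'rel wrench', np.float64(1.34))] hex -18.9
tool a -15.843021926543033
```

>>> {"fn": "play_rows", "kwargs": {
  "series": [
    [-3.8,0.5,-2.1,0.07,0.01,-0.27],
    [-2.5,-0.4,9.7,0,0,0],
    [-2.5,-0.4,9.7,0,0,0],
    [-2.5,-0.4,9.7,0,0,0],
    [-2.5,-0.4,9.7,0,0,0],
    [-2.5,-0.4,9.7,0,0,0],
    [-2.5,-0.4,9.7,0,0,0],
    [-2.5,-0.4,9.7,0,0,0],
    [-2.5,-0.4,9.7,0,0,0],
    [-2.5,-0.4,9.7,0,0,0],
    [-2.5,-0.4,9.7,0,0,0],
    [0,0,0,0,0,0]
  ]
}}

```text
clock: 19.75
position: [525.3, -29.1, 202.9]
ee_rot: [-0.671, 0.73, -0.071, 0.108]
contact_force: [0.5, 0.3, -0.1]
gripper_width: 42.5
grasp_force: 0.0
```

```bash
cat >> geo.py <<'E'
def wplan(a,th,tilt,back):
    R=Rn.from_rotvec(-e1*np.radians(tilt))*tool(th); return todo(arm(np.radians(a),68,37)-(9+back)*R.as_matrix()[:,2],R), R.as_matrix()[:,2].round(3)
E
python3 - <<'E'
from geo import *
np.set_printoptions(precision=2,suppress=True)
stat(); s=get_image('side'); print('side a',[wang(s,b[0]) for b in blobs(s['image'],'red')]); print(read_state()['joints'])
print(wplan(-18.5,4.46,9,70))
t=get_image('top'); print('wheel tri',tri(s,blobs(s['image'],'red')[0][0],t,blobs(t['image'],'red')[0][0]),arm(np.radians(-18.5),68,37))
E
```

```text
F [ 0.5  0.3 -0.1] wrench -18.8 mark [(([-9.6, -2.2], 'ang', np.float64(1.62), 19), 'rel wrench', np.float64(1.29))] hex -19.2
side a [(np.float64(-19.1), np.float64(66.7))]
[ 0.27  0.16 -0.5   0.04 -0.66 -0.38]
((array([-20. ,  78.4,  16.9]), array([ 3.24, -0.41, -9.65])), array([ 0.35,  0.06, -0.93]))
wheel tri (array([532.57,  53.66, 142.33]), np.float64(0.3671612706538081)) [532.46  54.08 143.85]
```

>>> {"fn": "play_rows", "kwargs": {
  "series": [
    [-1.7,6.5,4,0.27,-0.035,-0.8],
    [-1.7,6.5,4,0.27,-0.035,-0.8],
    [-1.7,6.5,4,0.27,-0.035,-0.8],
    [-1.7,6.5,3,0.27,-0.035,-0.8],
    [-1.7,6.5,2,0.27,-0.035,-0.8],
    [-1.7,6.5,0,0.27,-0.035,-0.8],
    [-1.7,6.5,0,0.27,-0.035,-0.8],
    [-1.7,6.5,0,0.27,-0.035,-0.8],
    [-1.7,6.5,0,0.27,-0.035,-0.8],
    [-1.7,6.5,0,0.27,-0.035,-0.8],
    [-1.7,6.5,0,0.27,-0.035,-0.8],
    [-1.7,6.5,0,0.27,-0.035,-0.8],
    [0,0,0,0,0,0]
  ],
  "gripper": 1
}}

```text
clock: 20.98
position: [503.1, 49.1, 216.0]
ee_rot: [-0.21, 0.961, -0.007, 0.181]
contact_force: [-0.0, -0.5, -0.2]
gripper_width: 85.5
grasp_force: 0.0
```

```bash
python3 - <<'E'
from geo import *
np.set_printoptions(precision=2,suppress=True)
print(read_state()['joints'],read_state()['gripper_width']); print(wplan(-18.8,4.46,9,70)); print(wplan(-18.8,4.46,9,0))
E
```

```text
[ 0.47  0.07 -0.65  0.21 -0.51 -1.78] 85.47515793422734
((array([1.1, 0.2, 1.4]), array([ 0.01, -0.02, -0.05])), array([ 0.35,  0.06, -0.93]))
((array([ 25.9,   4.5, -63.9]), array([ 0.01, -0.02, -0.05])), array([ 0.35,  0.06, -0.93]))
```

>>> {"fn": "play_rows", "kwargs": {
  "series": [
    [3.2,0.6,-8,0,0,0],
    [3.2,0.6,-8,0,0,0],
    [3.2,0.6,-8,0,0,0],
    [3.2,0.6,-8,0,0,0],
    [3.2,0.6,-8,0,0,0],
    [3.2,0.6,-8,0,0,0],
    [3.2,0.6,-8,0,0,0],
    [3.2,0.6,-8,0,0,0],
    [0,0,0,0,0,0]
  ]
}}

```text
clock: 21.73
position: [529.3, 52.9, 150.5]
ee_rot: [-0.21, 0.961, -0.008, 0.18]
contact_force: [0.4, 0.3, 0.8]
gripper_width: 85.4
grasp_force: 0.0
```

```bash
python3 - <<'E'
from geo import *
np.set_printoptions(precision=2,suppress=True)
print(read_state()['joints'],read_state()['contact_force']); print(wplan(-18.8,4.46,9,0))
E
```

```text
[ 0.44  0.21 -0.72  0.31 -0.31 -1.86] [0.41 0.34 0.76]
((array([-0.3,  0.7,  1.6]), array([ 0.02, -0.04, -0.04])), array([ 0.35,  0.06, -0.93]))
```

>>> {"fn": "play_rows", "kwargs": {
  "series": [
    [0,0,0,0,0,0],
    [0,0,0,0,0,0],
    [0,0,0,0,0,0],
    [0,0,0,0,0,0],
    [0,0,0,0,0,0],
    [0,0,0,0,0,0],
    [0,0,0,0,0,0],
    [0,0,0,0,0,0],
    [0,0,0,0,0,0],
    [0,0,0,0,0,0]
  ],
  "gripper": 0
}}

```text
clock: 22.57
position: [529.8, 53.5, 154.2]
ee_rot: [-0.21, 0.96, -0.007, 0.183]
contact_force: [-2.7, -0.9, 7.1]
gripper_width: 41.9
grasp_force: 60.3
```

```bash
python3 -c "
from geo import *
mt()"
```

```text
M.T 0.051 jeff6 [  0.48 -21.82  13.78   2.59   1.04   0.05]
joints [ 0.44  0.2  -0.72  0.31 -0.31 -1.86] grasp-wheel e1,e2,n -0.9 -38.4 4.7 tilt 8.9 th -1.825 F [-2.7 -0.9  7.1] M.n -0.006 [-0.42  1.03 -0.15] w 41.9 60.3
```

>>> {"fn": "play_rows", "kwargs": {
  "series": [
    [0,0,0,0.175,0.03,-0.465],
    [0,0,0,0.175,0.03,-0.465],
    [0,0,0,0.175,0.03,-0.465],
    [0,0,0,0.175,0.03,-0.465],
    [0,0,0,0,0,0]
  ]
}}

```text
clock: 22.98
position: [529.7, 53.5, 154.1]
ee_rot: [-0.108, 0.977, 0.012, 0.183]
contact_force: [-3.8, -3.4, 6.7]
gripper_width: 42.2
grasp_force: 60.0
```

```bash
python3 -c "
from geo import *
mt()"
```

```text
M.T 0.025 jeff6 [  0.88 -21.52  13.94   2.91   0.81  -0.24]
joints [ 0.44  0.2  -0.72  0.32 -0.31 -2.08] grasp-wheel e1,e2,n -0.9 -38.5 4.7 tilt 8.9 th -1.617 F [-3.8 -3.4  6.7] M.n -0.087 [0.19 1.25 0.13] w 42.2 60.0
```

>>> {"fn": "play_rows", "kwargs": {
  "series": [
    [0,0,0,0.175,0.03,-0.465],
    [0,0,0,0.175,0.03,-0.465],
    [0,0,0,0,0,0]
  ]
}}

```text
clock: 23.23
position: [529.8, 53.5, 154.2]
ee_rot: [-0.057, 0.981, 0.022, 0.183]
contact_force: [-4.5, -5.0, 6.1]
gripper_width: 41.9
grasp_force: 60.0
```

```bash
python3 -c "
from geo import *
mt(); stat()"
```

```text
M.T -0.188 jeff6 [  1.18 -21.37  14.02   2.89   0.66  -0.41]
joints [ 0.44  0.2  -0.72  0.32 -0.31 -2.18] grasp-wheel e1,e2,n -0.8 -38.5 4.7 tilt 8.8 th -1.514 F [-4.5 -5.   6.1] M.n 0.092 [0.3  1.25 0.4 ] w 41.9 60.0
F [-4.5 -5.   6.1] wrench -11.1 mark [(([-9.0, 3.3], 'ang', np.float64(1.76), 11), 'rel wrench', np.float64(1.57))] hex -18.1
```

>>> {"fn": "play_rows", "kwargs": {
  "series": [
    [0,0,0,0.175,0.03,-0.465],
    [0,0,0,0.175,0.03,-0.465],
    [0,0,0,0,0,0]
  ]
}}

```text
clock: 23.53
position: [529.9, 53.5, 154.2]
ee_rot: [-0.006, 0.983, 0.031, 0.182]
contact_force: [-3.7, -5.2, 6.2]
gripper_width: 41.6
grasp_force: 60.0
```

```bash
python3 -c "
from geo import *
mt(); stat()"
```

```text
M.T -0.363 jeff6 [  1.53 -21.18  14.11   2.86   0.49  -0.6 ]
joints [ 0.44  0.2  -0.72  0.32 -0.3  -2.29] grasp-wheel e1,e2,n -0.8 -38.3 4.8 tilt 8.8 th -1.412 F [-3.7 -5.2  6.2] M.n 0.256 [0.32 1.06 0.58] w 41.6 60.0
F [-3.7 -5.2  6.2] wrench -11.2 mark [(([-10.0, 2.9], 'ang', np.float64(1.78), 11), 'rel wrench', np.float64(1.58))] hex -17.9
```

>>> {"fn": "play_rows", "kwargs": {
  "series": [
    [0,0,0,0,0,0],
    [0,0,0,0,0,0],
    [0,0,0,0,0,0],
    [0,0,0,0,0,0],
    [0,0,0,0,0,0],
    [0,0,0,0,0,0],
    [0,0,0,0,0,0],
    [0,0,0,0,0,0],
    [-3.5,-0.6,9.3,0,0,0],
    [-3.5,-0.6,9.3,0,0,0],
    [-3.5,-0.6,9.3,0,0,0],
    [-3.5,-0.6,9.3,0,0,0],
    [-3.5,-0.6,9.3,0,0,0],
    [-3.5,-0.6,9.3,0,0,0],
    [-3.5,-0.6,9.3,0,0,0],
    [-3.5,-0.6,9.3,0,0,0],
    [0,0,0,0,0,0]
  ],
  "gripper": 1
}}

```text
clock: 25.0
position: [502.2, 49.2, 229.7]
ee_rot: [-0.006, 0.983, 0.031, 0.182]
contact_force: [-0.2, 0.9, -0.4]
gripper_width: 85.0
grasp_force: 0.0
```

```bash
python3 - <<'E'
from geo import *
np.set_printoptions(precision=2,suppress=True)
stat(); s=get_image('side'); print('side a',[wang(s,b[0]) for b in blobs(s['image'],'red')]); print(read_state()['joints'])
for a in(-12,-16,-19): print(plan(np.radians(a),150,-6,15,60), plan(np.radians(a),150,-6,15,0))
E
```

```text
F [-0.2  0.9 -0.4] wrench -19.2 mark [(([-9.2, -6.0], 'ang', np.float64(1.89), 18), 'rel wrench', np.float64(1.55))] hex -17.8
side a [(np.float64(-19.5), np.float64(66.1))]
[ 0.47  0.05 -0.64  0.21 -0.54 -2.19]
(array([ 41. , -76.5, -62.3]), array([-4.58,  0.02, 13.82])) (array([  56.3,  -73.8, -120.2]), array([-4.58,  0.02, 13.82]))
(array([ 31.9, -75.5, -67.3]), array([-4.38,  0.08, 13.18])) (array([  47.2,  -72.8, -125.3]), array([-4.38,  0.08, 13.18]))
(array([ 25.1, -74.3, -71.1]), array([-4.23,  0.12, 12.71])) (array([  40.4,  -71.6, -129. ]), array([-4.23,  0.12, 12.71]))
```

>>> {"fn": "play_rows", "kwargs": {
  "series": [
    [1.9,-4.7,0,-0.27,0.007,0.81],
    [1.9,-4.7,0,-0.27,0.007,0.81],
    [1.9,-4.7,0,-0.27,0.007,0.81],
    [1.9,-4.7,0,-0.27,0.007,0.81],
    [1.9,-4.7,0,-0.27,0.007,0.81],
    [1.9,-4.7,0,-0.27,0.007,0.81],
    [1.9,-4.7,0,-0.27,0.007,0.81],
    [1.9,-4.7,0,-0.27,0.007,0.81],
    [1.9,-4.7,0,-0.27,0.007,0.81],
    [1.9,-4.7,0,-0.27,0.007,0.81],
    [1.9,-4.7,-8,-0.27,0.007,0.81],
    [1.9,-4.7,-10,-0.27,0.007,0.81],
    [1.9,-4.7,-10,-0.27,0.007,0.81],
    [1.9,-4.7,-10,-0.27,0.007,0.81],
    [1.9,-4.7,-10,-0.27,0.007,0.81],
    [1.9,-4.7,-10,-0.27,0.007,0.81],
    [0,0,-10,0,0,0],
    [0,0,0,0,0,0]
  ],
  "gripper": 0.5
}}

```text
clock: 26.6
position: [530.5, -27.0, 156.4]
ee_rot: [-0.653, 0.746, -0.067, 0.108]
contact_force: [0.1, 0.0, -0.9]
gripper_width: 42.5
grasp_force: 0.0
```

```bash
python3 - <<'E'
from geo import *
np.set_printoptions(precision=2,suppress=True)
print(read_state()['joints']); print(plan(np.radians(-18),150,-6,15,60), plan(np.radians(-18),150,-6,15,0))
E
```

```text
[ 0.27  0.23 -0.55  0.05 -0.54 -0.44]
(array([-1.4,  1.2,  1.6]), array([ 0.06, -0.06, -0.08])) (array([ 13.9,   3.8, -56.4]), array([ 0.06, -0.06, -0.08]))
```

>>> {"fn": "play_rows", "kwargs": {
  "series": [
    [2,0.5,-8,0,0,0],
    [2,0.5,-8,0,0,0],
    [2,0.5,-8,0,0,0],
    [2,0.5,-8,0,0,0],
    [2,0.5,-8,0,0,0],
    [2,0.5,-8,0,0,0],
    [2,0.5,-8,0,0,0],
    [0,0,0,0,0,0],
    [-2.2,0.6,-1.2,0.04,0.01,-0.15],
    [-2.2,0.6,-1.2,0.04,0.01,-0.15],
    [-2.2,0.6,-1.2,0.04,0.01,-0.15],
    [0,0,0,0,0,0]
  ]
}}

```text
clock: 27.6
position: [538.8, -21.1, 100.2]
ee_rot: [-0.635, 0.762, -0.065, 0.112]
contact_force: [-0.2, -0.2, -0.4]
gripper_width: 42.6
grasp_force: 0.0
```

>>> {"fn": "play_rows", "kwargs": {
  "series": [
    [-1.7,0.6,-0.9,0.03,0.01,-0.12],
    [0,0,0,0,0,0]
  ]
}}

```text
clock: 27.77
position: [537.5, -20.4, 99.4]
ee_rot: [-0.63, 0.766, -0.065, 0.112]
contact_force: [-0.1, -0.6, -0.2]
gripper_width: 42.5
grasp_force: 0.0
```

>>> {"fn": "play_rows", "kwargs": {
  "series": [
    [-1.7,0.6,-0.9,0.03,0.01,-0.12],
    [0,0,0,0,0,0]
  ]
}}

```text
clock: 27.93
position: [535.8, -19.9, 98.3]
ee_rot: [-0.625, 0.77, -0.064, 0.112]
contact_force: [0.2, 0.3, 0.1]
gripper_width: 42.4
grasp_force: 0.0
```

```bash
python3 -c "
from geo import *
stat()"
```

```text
F [0.2 0.3 0.1] wrench -19.5 mark [(([-9.2, -6.4], 'ang', np.float64(1.93), 19), 'rel wrench', np.float64(1.59))] hex -18.0
```

>>> {"fn": "play_rows", "kwargs": {
  "series": [
    [-1.7,0.6,-0.9,0.03,0.01,-0.12],
    [0,0,0,0,0,0]
  ]
}}

```text
clock: 28.15
position: [534.0, -19.3, 97.2]
ee_rot: [-0.62, 0.774, -0.063, 0.112]
contact_force: [-0.8, -0.2, 0.1]
gripper_width: 42.7
grasp_force: 0.0
```

>>> {"fn": "play_rows", "kwargs": {
  "series": [
    [-1.7,0.6,-0.9,0.03,0.01,-0.12],
    [0,0,0,0,0,0]
  ]
}}

```text
clock: 28.32
position: [532.3, -18.7, 96.3]
ee_rot: [-0.615, 0.778, -0.062, 0.112]
contact_force: [0.0, -0.0, -0.0]
gripper_width: 42.7
grasp_force: 0.0
```

>>> {"fn": "play_rows", "kwargs": {
  "series": [
    [-1.7,0.6,-0.9,0.03,0.01,-0.12],
    [0,0,0,0,0,0]
  ]
}}

```text
clock: 28.48
position: [531.3, -17.9, 95.8]
ee_rot: [-0.61, 0.782, -0.061, 0.113]
contact_force: [0.5, 0.1, 0.2]
gripper_width: 42.8
grasp_force: 0.3
```

```bash
python3 -c "
from geo import *
stat()"
```

```text
F [0.5 0.1 0.2] wrench -19.0 mark [(([-9.0, -5.6], 'ang', np.float64(1.88), 18), 'rel wrench', np.float64(1.55))] hex -17.7
```

Contact is starting. I'll push on in small steps.

>>> {"fn": "play_rows", "kwargs": {
  "series": [
    [-1.7,0.6,-0.9,0.03,0.01,-0.12],
    [0,0,0,0,0,0]
  ]
}}

```text
clock: 28.7
position: [530.4, -17.4, 95.4]
ee_rot: [-0.605, 0.786, -0.061, 0.114]
contact_force: [2.5, -2.9, 0.3]
gripper_width: 42.8
grasp_force: 1.9
```

>>> {"fn": "play_rows", "kwargs": {
  "series": [
    [-1.7,0.6,-0.9,0.03,0.01,-0.12],
    [0,0,0,0,0,0]
  ]
}}

```text
clock: 28.87
position: [529.3, -16.9, 94.8]
ee_rot: [-0.6, 0.789, -0.061, 0.115]
contact_force: [3.9, -3.5, 1.0]
gripper_width: 42.5
grasp_force: 2.8
```

```bash
python3 -c "
from geo import *
stat()"
```

```text
F [ 3.9 -3.5  1. ] wrench -20.5 mark [(([-8.7, -6.9], 'ang', np.float64(1.94), 17), 'rel wrench', np.float64(1.58))] hex -17.9
```

>>> {"fn": "play_rows", "kwargs": {
  "series": [
    [-1.7,0.6,-0.9,0.03,0.01,-0.12],
    [0,0,0,0,0,0]
  ]
}}

```text
clock: 29.08
position: [528.1, -16.3, 94.1]
ee_rot: [-0.595, 0.793, -0.06, 0.115]
contact_force: [5.1, -5.1, -0.1]
gripper_width: 43.1
grasp_force: 3.4
```

>>> {"fn": "play_rows", "kwargs": {
  "series": [
    [-1.7,0.6,-0.9,0.03,0.01,-0.12],
    [0,0,0,0,0,0]
  ]
}}

```text
clock: 29.25
position: [526.5, -15.7, 93.2]
ee_rot: [-0.59, 0.797, -0.059, 0.116]
contact_force: [6.5, -6.3, 1.0]
gripper_width: 42.6
grasp_force: 3.6
```

```bash
python3 -c "
from geo import *
stat()"
```

```text
F [ 6.5 -6.3  1. ] wrench -21.0 mark [(([-9.2, -5.3], 'ang', np.float64(1.95), 18), 'rel wrench', np.float64(1.58))] hex -19.2
```

Force has reached about 6.5 N. The cap hasn't moved and the wheel mark is unchanged, so the cap is firm on its stop with the jaws fitted. I'll back off and go to the lever.

>>> {"fn": "play_rows", "kwargs": {
  "series": [
    [3,-1,1.6,0,0,0],
    [3,-1,1.6,0,0,0],
    [3,-1,1.6,0,0,0],
    [-2.5,-0.4,9.7,0,0,0],
    [-2.5,-0.4,9.7,0,0,0],
    [-2.5,-0.4,9.7,0,0,0],
    [-2.5,-0.4,9.7,0,0,0],
    [-2.5,-0.4,9.7,0,0,0],
    [-2.5,-0.4,9.7,0,0,0],
    [-3,-0.4,15,0,0,0],
    [-3,-0.4,20,0,0,0],
    [0,0,20,0,0,0],
    [0,0,20,0,0,0],
    [0,0,20,0,0,0],
    [0,0,0,0,0,0]
  ]
}}

```text
clock: 30.55
position: [513.8, -21.5, 254.2]
ee_rot: [-0.59, 0.797, -0.059, 0.117]
contact_force: [0.6, -0.5, 0.8]
gripper_width: 42.9
grasp_force: 0.0
```

```bash
cat >> geo.py <<'E'
ball=np.array([612,-184,162.]); dd=np.array([-.28,.96,0])
def down():
    y=-np.array([.96,.28,0]); z=np.array([0,0,-1.]); return Rn.from_matrix(np.array([np.cross(y,z),y,z]).T)
E
python3 - <<'E'
from geo import *
np.set_printoptions(precision=2,suppress=True)
stat(); print(read_state()['joints']); p=ball-50*dd; p[2]=260; print(todo(p,down()))
s=get_image('side');t=get_image('top')
print('side a',[wang(s,b[0]) for b in blobs(s['image'],'red')])
# dark ball: side window
for d in(s,t):
    u,v=[int(round(x)) for x in proj(d,ball)]; w=cv2.cvtColor(d['image'],cv2.COLOR_RGB2GRAY)[v-12:v+13,u-12:u+13]; print(u,v); print(w[::2,::2] if 0 else '')
    m=(w<28).astype(np.uint8); k,l,st,c=cv2.connectedComponentsWithStats(m); print([(round(c[i][0]+u-12,1),round(c[i][1]+v-12,1),st[i][4],st[i][2],st[i][3]) for i in range(1,k) if st[i][4]>10])
E
```

```text
F [ 0.6 -0.5  0.8] wrench -20.3 mark [(([-8.8, -5.0], 'ang', np.float64(2.04), 19), 'rel wrench', np.float64(1.69))] hex -19.1
[ 0.29  0.09 -0.45  0.05 -0.78 -0.62]
(array([ 113.3, -210.4,    8. ]), array([-1.11,  2.25,  5.51]))
side a [(np.float64(-20.7), np.float64(66.1))]
261 141

[(np.float64(266.7), np.float64(142.5), np.int32(158), np.int32(12), np.int32(25)), (np.float64(258.1), np.float64(141.2), np.int32(18), np.int32(4), np.int32(8))]
324 171

[]
```

>>> {"fn": "play_rows", "kwargs": {
  "series": [
    [12.6,-23.4,1,-0.12,0.25,0.61],
    [12.6,-23.4,1,-0.12,0.25,0.61],
    [12.6,-23.4,1,-0.12,0.25,0.61],
    [12.6,-23.4,1,-0.12,0.25,0.61],
    [12.6,-23.4,1,-0.12,0.25,0.61],
    [12.6,-23.4,1,-0.12,0.25,0.61],
    [12.6,-23.4,1,-0.12,0.25,0.61],
    [12.6,-23.4,1,-0.12,0.25,0.61],
    [12.6,-23.4,1,-0.12,0.25,0.61],
    [0,0,0,0,0,0]
  ],
  "gripper": 0
}}

```text
clock: 31.53
position: [626.8, -235.6, 255.0]
ee_rot: [0.799, -0.601, -0.003, 0.003]
contact_force: [0.6, -0.7, 0.6]
gripper_width: -0.0
grasp_force: 0.0
```

```bash
python3 - <<'E'
from geo import *
np.set_printoptions(precision=2,suppress=True)
st=read_state(); print(st['joints'],st['gripper_width'],st['contact_force']); p=ball-50*dd; p[2]=166; print(todo(p,down()))
s=get_image('side'); t=get_image('top')
g=cv2.cvtColor(s['image'],cv2.COLOR_RGB2GRAY)[132:155,250:275]; print(g)
print('ball tri guess',tri(s,(260.5,142.2),t,(323.5,172.2)),proj(s,st['position']+np.array([0,0,-25])),proj(t,ball))
E
```

```text
[-0.12  0.47  0.13  0.   -1.25  0.4 ] -0.012898486350192397 [ 0.65 -0.74  0.57]
(array([ -0.8,   3.6, -89. ]), array([ 0.01, -0.08,  0.04]))
[[117 118 119 119 120 119 119 120 119 121 119 117 117 118 119 118 118 118
  118 117 118 119 117 119 119]
 [117 117 119 120 120 119 117 118 118 118 118 118 118 120 120 118 118 121
  119 119 117 118 116 118 118]
 [117 117 117 118 117 116 116 118 118 119 118 117 118 118 119 120 119 118
  118 119 118 119 120 119 119]
 [115 116 117 117 117 118 118 117 115 117 116 116 117 118 119 118 119 119
  120 119 120 117 121 118 120]
 [116 118 116 117 118 117 116 111 102  99  99  99 103 108 116 118 121 120
  120 117 118 119 118 119 121]
 [116 115 117 115 116 115 107  91  68  54  51  51  60  80 101 113 116 119
  118 116 116 118 118 121 120]
 [118 116 118 117 114 106  86  57  33  14  18  16  19  44  75 102 115 117
  117 116 118 118 119 121 119]
 [117 118 117 116 111  92  59  28  19  11   8  11   9  19  49  85 110 117
  117 118 117 117 118 121 119]
 [117 117 118 114 105  80  39  11  13  13  14   5  11   6  30  69 102 113
  118 118 117 118 119 117 115]
 [116 119 117 
[... 967 characters left out ...]
2  64  62  45  27   8   7   5   7  13
    6   7   9   3   6   7  10]
 [117 116 115 113 102  88  76  68  63  66  62  47  30  13  10  11   9   7
    8  12  16   6  12  10   7]
 [116 115 115 114 112 109 106  98  84  72  63  47  38  35  31  24  18  19
    9  10  11   9   7  10   9]
 [115 116 117 117 116 116 118 111  95  77  64  56  61  69  72  66  58  43
   34  33  24  22  15  12  10]
 [115 116 115 118 115 118 115 113  97  77  64  60  80 104 106 101  89  79
   75  67  55  42  35  29  27]]
ball tri guess (array([ 611.11, -182.63,  158.56]), np.float64(1.913984922582497)) [np.float64(263.5875581867118), np.float64(111.80012569336019)] [np.float64(324.13521283315333), np.float64(171.3494736816387)]
```

>>> {"fn": "play_rows", "kwargs": {
  "series": [
    [0,0,-15,0,0,0],
    [0,0,-15,0,0,0],
    [0,0,-15,0,0,0],
    [0,0,-15,0,0,0],
    [0,0,-15,0,0,0],
    [0,0,-14,0,0,0],
    [0,0,0,0,0,0],
    [-1.7,5.8,0,0,0,0],
    [-1.7,5.8,0,0,0,0],
    [-1.7,5.8,0,0,0,0],
    [-1.4,4.8,0,0,0,0],
    [-1.4,4.8,0,0,0,0],
    [-1.4,4.8,0,0,0,0],
    [-1.4,4.8,0,0,0,0],
    [0,0,0,0,0,0]
  ]
}}

```text
clock: 32.88
position: [614.8, -195.0, 170.4]
ee_rot: [0.799, -0.601, -0.001, 0.001]
contact_force: [0.1, -0.0, -0.1]
gripper_width: 0.4
grasp_force: 0.2
```

```bash
cat >> geo.py <<'E'
def lev():
    st=read_state(); print('along d',((st['position']-ball)@dd).round(1),'across',((st['position']-ball)@np.array([.96,.28,0])).round(1),'z',st['position'][2].round(1),'F',st['contact_force'].round(1),'F.d',(st['contact_force']@dd).round(2))
E
python3 -c "
from geo import *
lev()"
```

```text
along d -11.4 across -0.4 z 170.4 F [ 0.1 -0.  -0.1] F.d -0.03
```

```bash
python3 - <<'E'
from geo import *
s=get_image('side'); st=read_state()
print(cv2.cvtColor(s['image'],cv2.COLOR_RGB2GRAY)[128:168:1,246:280])
print('tip',proj(s,st['position']-[0,0,25]))
for a in(0,.15,.3,.5): print(a,np.round(proj(s,ball+[0,0,-100]+100*(np.sin(a)*dd+np.cos(a)*np.array([0,0,1]))),1))
E
```

```text
[[122 117 101 ... 114 121 121]
 [122 119 113 ... 121 122 122]
 [120 116 120 ... 120 121 121]
 ...
 [122 122 122 ... 126 126 125]
 [120 119 120 ... 124 124 123]
 [118 119 120 ... 123 125 125]]
tip [np.float64(261.2754999210265), np.float64(144.08666490283233)]
0 [260.8 140.9]
0.15 [260.1 143.6]
0.3 [259.4 147.1]
0.5 [258.5 152.5]
```

```bash
python3 - <<'E'
from geo import *
s=get_image('side'); t=get_image('top')
g=cv2.cvtColor(s['image'],cv2.COLOR_RGB2GRAY)[128:172,244:278]
for k,r in enumerate(g): print(128+k,''.join('%4d'%x for x in r))
E
```

```text
128  122 123 122 118 103  74  38  16  11  11   8  11  15   5  10   8  27  51  65  36   8  14   1  10  13  14  13  16  14  21  38  66  95 113
129  120 123 121 120 116  99  60  23  17  14  12   8   9  16   8   6  19  46  56  32  13   7  11  10  11  13  11   9  20  36  67  95 113 118
130  121 121 120 121 119 109  82  53  35  34  32  21  10  12   7  16  13  36  43  31  14   8   8  12   3  13  15  20  35  67  95 113 119 122
131  120 122 121 121 121 117 105  87  76  75  70  58  35  13   9   9  20  21  27  16  13  13   9  18  19  27  30  36  65  94 114 121 121 120
132  120 120 121 120 121 120 117 115 114 113 106  91  67  36  13  14  17  17  17  17  10  15  29  48  63  70  65  72  93 109 119 121 122 120
133  119 121 120 119 121 116 119 118 119 121 120 112  91  53  24  26  24  20  28  30  16  21  48  78  99 104 101 103 115 120 121 121 123 120
134  119 118 121 120 120 120 120 120 120 120 120 117  98  60  31  38  43  35  40  44  26  27  59  96 116 120 117 119 121 122 122 121 122 121
135  119 121 119 122 120 118 119 121 122 121 121 116 100  59  30  42  46  40  44  48  29  27  61 101 120 120 122 
[... 4403 characters left out ...]
 121 122 120 117 119 118 116 116 115 110  99  79  73  74  71  68  55  48  55  74  91 100 106 115 120 124 123 122 123 126 123 123 125 123
168  121 119 119 119 118 110 104 105 101  95  72  43  37  45  54  60  53  38  31  37  43  58  75 101 118 120 122 123 123 122 123 123 124 123
169  122 121 121 118 114 104  99  98  92  80  50  22  11  28  52  63  53  33  15  14  16  19  44  78 101 106 107 109 116 121 123 122 123 123
170  121 122 120 116 111 101  94  95  92  78  41  16   9  29  50  63  50  39  18  10  10  12  28  51  69  74  76  84  96 114 121 121 123 124
171  120 121 118 114 108 101  95  93  91  70  36  14   9  24  47  53  50  31  11   9  12  11  25  41  54  63  68  69  80 103 119 124 123 123
```

The ball is already displaced about 0.13 rad (side (260,143.7) against (260.3,141.5)), so contact is good. Push on to about 0.5 rad.

>>> {"fn": "play_rows", "kwargs": {
  "series": [
    [-1.4,4.8,-2,0,0,0],
    [-1.4,4.8,-2,0,0,0],
    [-1.4,4.8,-2,0,0,0],
    [-1.4,4.8,-2,0,0,0],
    [-1.4,4.8,-2,0,0,0],
    [-1.4,4.8,-2,0,0,0],
    [-1.4,4.8,-2,0,0,0],
    [0,0,0,0,0,0]
  ]
}}

```text
clock: 33.7
position: [604.9, -161.4, 155.7]
ee_rot: [0.8, -0.601, -0.001, 0.001]
contact_force: [0.4, -1.9, 1.0]
gripper_width: 0.0
grasp_force: 1.0
```

```bash
python3 - <<'E'
from geo import *
lev(); s=get_image('side')
g=cv2.cvtColor(s['image'],cv2.COLOR_RGB2GRAY)[138:166,246:274]
for k,r in enumerate(g): print(138+k,''.join('%4d'%x for x in r))
for a in(.3,.4,.5,.6): print(a,np.round(proj(s,ball+[0,0,-100]+100*(np.sin(a)*dd+np.cos(a)*np.array([0,0,1]))),1))
E
```

```text
along d 23.7 across -0.5 z 155.7 F [ 0.4 -1.9  1. ] F.d -1.92
138   99  66  32  19  16  16  10  11  13  13   7   9  16  37  48  46  22   9   0  11  16  14  12   9   5  11  18  40
139  113  87  53  25  14  10  13  10  10  13  10  13  15  29  41  37  19  10  11   0  12   0  15  13  11  21  37  66
140  118 106  80  51  35  27  26  21  12   6  11   2  14  30  34  29  17  15   7   5   3   7   7  12  24  37  69  96
141  119 118 104  83  69  64  64  53  35  22  13  14  13  21  23  19  11  12  15   8  17  18  21  25  38  67  97 113
142  119 118 117 109 101 102 102  90  67  38  16  12  10  10  16  14   9  13  15  21  40  46  50  51  67  96 112 120
143  120 118 119 118 118 118 119 110  95  62  29  17  20  19  12  20  12  14   9  28  51  71  77  82  95 113 120 121
144  122 119 119 117 119 121 120 115 106  73  34  27  36  33  28  34  25  13   7  24  41  61  78  86  93 103 111 115
145  120 118 119 120 120 121 120 119 108  79  40  36  48  43  40  49  32  19  11  12  23  31  41  51  60  67  84  95
146  120 118 119 120 119 120 122 119 106  79  43  30  42  40  40  44  34  19   9  13   5   5   8  18  
[... 1609 characters left out ...]
122 124 123 123 122 124 124 122 124 123 123
161  122 119 122 119 123 123 124 122 125 123 114  93  63  45  49  84 112 122 124 124 124 125 125 124 124 124 126 127
162  122 120 121 123 123 121 123 123 124 122 115  94  64  42  45  82 114 122 124 124 126 124 123 123 123 124 124 126
163  121 120 121 120 122 122 122 123 122 121 113  98  64  47  46  79 114 122 125 124 125 123 124 123 124 125 124 123
164  121 121 122 122 123 120 121 123 123 121 118 100  68  44  45  79 115 121 121 122 124 124 124 125 126 125 124 124
165  121 121 122 123 119 120 121 124 122 120 116 101  69  47  44  78 111 119 122 123 124 124 124 125 124 123 122 124
0.3 [259.4 147.1]
0.4 [259.  149.7]
0.5 [258.5 152.5]
0.6 [258.1 155.6]
```

The ball is at about (258.5,152), which gives 0.48 rad. Nudge it a little further and hold for over two seconds.

>>> {"fn": "play_rows", "kwargs": {
  "series": [
    [-1.1,3.8,-1,0,0,0],
    [0,0,0,0,0,0],
    [0,0,0,0,0,0],
    [0,0,0,0,0,0],
    [0,0,0,0,0,0],
    [0,0,0,0,0,0],
    [0,0,0,0,0,0],
    [0,0,0,0,0,0],
    [0,0,0,0,0,0],
    [0,0,0,0,0,0],
    [0,0,0,0,0,0],
    [0,0,0,0,0,0],
    [0,0,0,0,0,0]
  ]
}}

```text
clock: 34.83
position: [604.0, -158.5, 154.9]
ee_rot: [0.799, -0.601, -0.001, 0.001]
contact_force: [1.5, -3.6, -1.9]
gripper_width: 0.0
grasp_force: 1.6
```

>>> {"fn": "play_rows", "kwargs": {
  "series": [
    [0,0,0,0,0,0],
    [0,0,0,0,0,0],
    [0,0,0,0,0,0],
    [0,0,0,0,0,0],
    [0,0,0,0,0,0],
    [0,0,0,0,0,0],
    [0,0,0,0,0,0],
    [0,0,0,0,0,0],
    [0,0,0,0,0,0],
    [0,0,0,0,0,0],
    [0,0,0,0,0,0],
    [0,0,0,0,0,0],
    [0,0,0,0,0,0]
  ]
}}

```text
clock: 35.92
position: [604.0, -158.5, 155.0]
ee_rot: [0.799, -0.601, -0.001, 0.001]
contact_force: [0.9, -3.3, -2.5]
gripper_width: -0.1
grasp_force: 1.7
```

>>> {"fn": "play_rows", "kwargs": {
  "series": [
    [1.1,-3.8,1,0,0,0],
    [1.4,-4.8,1,0,0,0],
    [1.4,-4.8,1,0,0,0],
    [1.4,-4.8,1,0,0,0],
    [1.4,-4.8,1,0,0,0],
    [1.4,-4.8,1,0,0,0],
    [1.4,-4.8,1,0,0,0],
    [1.4,-4.8,1,0,0,0],
    [1.4,-4.8,1,0,0,0],
    [1.4,-4.8,1,0,0,0],
    [1.4,-4.8,1,0,0,0],
    [1.4,-4.8,1,0,0,0],
    [1.4,-4.8,0,0,0,0],
    [1.4,-4.8,0,0,0,0],
    [1.4,-4.8,0,0,0,0],
    [1.4,-4.8,0,0,0,0],
    [1.4,-4.8,0,0,0,0],
    [1.4,-4.8,0,0,0,0],
    [0,0,0,0,0,0]
  ]
}}

```text
clock: 37.5
position: [629.1, -244.8, 166.8]
ee_rot: [0.799, -0.601, -0.001, 0.001]
contact_force: [-0.1, -0.0, -0.3]
gripper_width: -0.1
grasp_force: 0.0
```

>>> {"fn": "play_rows", "kwargs": {
  "series": [
    [0,-5,15,0,0,0],
    [0,-5,15,0,0,0],
    [0,-5,15,0,0,0],
    [0,-5,15,0,0,0],
    [0,-5,15,0,0,0],
    [0,-5,15,0,0,0],
    [0,0,0,0,0,0],
    [0,0,0,0,0,0],
    [0,0,0,0,0,0],
    [0,0,0,0,0,0]
  ]
}}

```text
clock: 38.33
position: [628.4, -273.3, 255.4]
ee_rot: [0.799, -0.601, -0.002, 0.001]
contact_force: [0.3, 0.2, -0.2]
gripper_width: 0.0
grasp_force: 0.0
```

```bash
python3 - <<'E'
from geo import *
lev(); stat(); s=get_image('side')
g=cv2.cvtColor(s['image'],cv2.COLOR_RGB2GRAY)[134:152,250:268]
for k,r in enumerate(g): print(134+k,''.join('%4d'%x for x in r))
E
```

```text
along d -90.3 across -9.3 z 255.4 F [ 0.3  0.2 -0.2] F.d 0.09
F [ 0.3  0.2 -0.2] wrench -20.3 mark [(([-9.3, -5.1], 'ang', np.float64(2.03), 19), 'rel wrench', np.float64(1.68))] hex -18.7
134  116 114 117 118 116 117 117 116 117 117 119 116 119 120 119 119 119 117
135  117 117 116 118 118 117 117 115 117 114 116 115 115 119 119 120 118 118
136  114 117 117 114 117 118 115 111 102  99  98  97  99 106 115 119 120 116
137  117 115 116 117 115 115 108  90  67  53  54  53  62  79 101 113 115 119
138  117 116 116 115 114 107  88  57  31  15  13  17  23  46  73 103 115 118
139  115 118 116 116 108  91  59  30  16  12   9   9  17  20  49  83 108 116
140  115 116 117 114 104  78  38  14  16  16   9   5   2  10  32  68 102 113
141  116 116 115 114 103  72  35   7  16  12  10  11   4   7  24  53  88 111
142  117 117 117 111 100  67  27  10  15  10  12   4   5   2  19  49  86 107
143  117 116 115 113 102  75  36  11  11  12   3   5   9   6  18  47  76  98
144  115 116 115 116 112  91  54  20   8   2   0   3   2   1  12  24  51  67
145  116 116 117 117 113 102  78  46  21  11   6   9   4   5   3   8  20  30
146  116 115 117 117 114 112  95  69  36  15  10  15   9   3   2  15   6   8
147  116 116 116 116 116 110 103  79  50  41  36  19  19  16  12   6   7   6
148  117 116 115 115 114 105  91  65  54  60  52  39  29  14  15  10   4   8
149  115 117 116 114 108  88  63  39  48  66  61  45  32   5   6   7   9   6
150  115 115 114 114 100  73  46  37  51  64  61  47  26  13  11   9   8   4
151  116 118 114 111 103  85  74  67  64  67  63  45  31  21  16  10   6   6
```

```bash
python3 -c "
from h import *
print(job_done())"
```

```text
the job is handed in; nothing more can be done
None
```

The job is handed in; no verdict came back. By my measurements the wrench jaws fit the cap, the cap is firm on its stop, and the lever was held at about 0.5 rad for just over 2 s and is upright again. My first push ran past the stop and forced the jaws open to about 0.3–0.45 rad of wheel turn, near the 0.5 fail limit, before I re-closed them.

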